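# Check the sleeves on the gauge, then lift the sagging bolt and hold the bay gate ajar

## Robot

A 7-joint arm with a two-finger parallel gripper is mounted at the origin on the work surface. World frame = base frame: x ahead of the robot, y to its left, z up, the work surface at z = 0. Lengths are in m, angles in rad, forces in N, time in s.
With the tool pointing down it reaches from about 0.425 to 0.925 m from the base axis. Payload 6.8 kg.
Tool frame: the origin (TCP) lies at the very end of the fingers, on their centre line; the grasp point (between the pads) lies ctrl.grip_depth behind it (ctrl.grip_depth is the distance from the TCP to the grasp point, in m); z points along the fingers, y is the direction in which the jaws open and shut (so a half turn about z gives the same grasp; the last joint's range is limited). The gripper opens to 88 mm and grips with 3 to 60 N. Pads are 20 mm wide; open, the fingers measure 115 mm over their backs; the gripper's body (75 mm by 178 mm) begins 61 mm behind the grasp point.
Start: joints at [-1.423, 0.477, 0.022, 1.555, -0.011, 1.109, -0.083], TCP at [0.171, 0.653, 0.223] pointing down, gripper open.
Joint ranges: [-2.96, 2.96], [-0.34, 2.1], [-1.41, 1.46], [0.24, 2.44], [-1.37, 4.51], [0.17, 1.92], [-2.96, 2.96]. Speed limits (rad/s): [2.39, 2.39, 3.14, 3.14, 3.14, 3.14, 3.14].

## Interface

Orientations are given as a unit quaternion [w, x, y, z].
In Python, from station import ctrl, viewer gives the robot as it stands. The module is installed in compiled form; this text tells all that it offers.
- The arm moves only by the shell command python3 -m crank 'ROWS' [FORCE]. ROWS is JSON, a list of rows, each an object with "travel": the shift along the tool's x, y, z in m, a list of three; "angular": the turn, a rotation vector about the tool's x, y, z in degrees, a list of three; "grip": the closure in counts, from 0 (fully open) to 255 (shut). In form: [{"travel": [x, y, z], "angular": [wx, wy, wz], "grip": grip}, ...]. A call has 1 to 20 rows; each row shifts and turns the commanded pose from where the row before left it, along the tool's axes as they then stand; what a row does not reach is not made up. A row lasts 1/10 s, in which the tool goes at most 50 mm and 8.59 degrees, less where a joint would pass 70% of its speed; a pose out of reach is approached as far as the arm can. A call is refused whole if a number of a shift passes 0.05 or a number of a turn 8.59, either way. A call with a gripper value outside its range is refused whole. The fingers move at their own pace and stop on an object; FORCE is the grip in N (left out, the last holds). Time passes only in rows, so rows that do not move let the fingers close. It gives the time, the measured TCP pose, the force and the opening at its end, in the units of the state.
- ctrl.state(): the state, without advancing time (a new reading comes with each control period).
- viewer.read_camera(name): name is "scene" or "top" or "wrist"; returns (picture, depth): 400x640x3 uint8, red, green, blue; 400x640 float32, m along the optical axis (not along the pixel's ray), 0 where there is no reading.
- viewer.get_calibration(name): a dict with "intrinsics" (3x3 intrinsics, pixels), "world_to_cam" (4x4, takes a point from world to camera coordinates). Camera axes: x right, y up, looking along -z (the intrinsics and any distortion apply to the point x, -y, -z); pixel columns grow to the right and rows downward; lengths in m; the calibration is good to about 2 mm. A picture is of the moment at which its call begins: read the wrist's pose just before it. get_calibration takes no time and is no camera call; for the wrist camera it gives the pose at the moment of the call.
- ctrl.hand_in(): hands the job in, once; it reports no verdict.
The state is a dict: "t": time; "q": joint angles; "joint_velocities": joint speeds; "joint_efforts": joint torques, N m; "eef_pos": TCP position; "tcp_rot": TCP orientation; "contact_force": force on the tool from outside, world axes, zero at the start; "moment": the same for the moment, N m; "finger_gap": finger opening in m.
Only numpy, scipy, OpenCV 4.12 (cv2) and the standard library are available. Lean on these libraries where they do the work, as an engineer would, in place of code of your own. Each camera call takes 0.05 s, during which the arm holds its last target.

## Task

One of the two blue adapter sleeves fits the gauge pin: leave that one upright on the pin, pushed fully home, and put the one that will not go on in the red reject tray. Then unlock the spinner bay: its bolt sags and the keeper is bent, so lift the bolt by its red knob while you pull it out over the keeper's lip, swing the gate open about 25 degrees against its closing spring, and finish still holding it ajar with the gripper so that I can load the sleeve. Do not disturb the other things on the bench.

Things in the scene. Friction and masses are not known exactly. Their poses are not given: they have to be found in the camera images.
- sleeve_1: blue plastic tube adapter sleeve standing upright, open through both ends, outside diameter 28 mm, 50 mm tall, 40 g. Origin: centre of the underside, z along its bore. It looks like sleeve_2 but for the bore. One of the two has a 19 mm bore and slides freely down the gauge pin; the other has an 11 mm bore and stops on the pin's tip. The two swap places at random.
- sleeve_2: the other blue sleeve, same outside size, see sleeve_1
- pin_foot (a point): foot of the upright steel gauge pin, on its axis, at the top face of its dark steel base block (60 x 60 mm, 12 mm high, fixed). The pin is 14 mm in diameter and rises 35 mm above this point; its last 6 mm taper to 8 mm. A sleeve that fits goes down until its underside is at this point and its top 15 mm above the pin; one that does not stops at least 30 mm higher.
- reject_tray: red open tray, fixed, outside 110 x 110 mm, walls 35 mm high and 4 mm thick, floor 4 mm. Origin: centre of the underside.
- bay: fixed spinner bay: two white posts 150 mm high, 36 mm (right) and 24 mm (left) wide, with a gate between them, and behind the gate a clear-sided enclosure (110 mm high) with a round spinner. Origin: middle of the gate line at bench height. Its +x points into the bay (away from the front), +y to the hinge side, z up. The gate opens to -x.
- gate: the gate: aluminium frame with clear panel, 14 mm thick, about 240 mm wide, top 154 mm above the bench. Origin: on the hinge axis at bench height; the gate runs from there along its own -y to the free stile. It carries the bolt on its front (-x) face in two tall staples whose tops are 153 mm above the bench.
- gate_swing (a joint): angle of the gate, rad: 0 shut, grows as the free edge swings to the bay's -x; range 0 to 1.2. A spring always closes it, with about 3 N at the bolt knob.
- hinge_line (a point): point on the gate's vertical hinge axis (x and y count), 150 mm above the bench, fixed to the bay, with the bay's axes
- bolt_slide (a joint): how far the bolt is drawn back along the gate towards the hinge (gate +y), m: range 0 to 0.055, starts 0 to 0.006. From about 0.031 its nose is clear of the keeper. Friction about 1 N; it stays where it is left.
- bolt_lift (a joint): how high the bolt is raised from its sagged rest, m: 0 to 0.016, it falls back by its weight (140 g). Its nose catches on the keeper's lip when pulled unless it is raised by 0.009 or more.
- bolt_knob (a point): middle of the grip of the red knob on the bolt: an upright round post 14 mm in diameter that stands on the bolt rod; the grip is clear from 20 mm below this point to 22 mm above it, where a 20 mm wide, 6 mm thick head begins. It is 177 mm above the bench with the bolt sagged. It moves with the bolt and has the gate's axes.
- bolt_nose (a point): underside of the bolt's nose, a 16 x 12 mm steel block at the free end of the bolt that hangs 10 mm below the 10 mm rod. It lies behind the keeper's lip when bolted.
- keeper_lip (a point): top edge of the bent-up lip of the brass keeper on the right post; 119 mm above the bench, 30 mm long in bay x, 6 mm thick in y. In front of the nose is the keeper's cheek, reaching 12 mm above the sagged bolt's axis, which keeps the gate from opening until the bolt is drawn.
- reagent_bottle: bystander: white bottle with blue cap, 68 mm wide, 160 mm tall, origin under its centre
- specimen_jar: bystander: clear jar with yellow lid, 60 mm wide, 70 mm tall, origin under its centre
- tip_box: bystander: grey and green box of pipette tips, 85 x 120 x 55 mm, origin under its centre
- marker: bystander: marker pen lying flat, 130 mm long along its x, 13 mm thick, origin under its centre
- sample_tube: bystander: sample tube with red cap lying flat, 91 mm long along its x, 16 mm thick, origin under its centre

How it is judged:
On the way, in this order (a step that is already met when the one before it is completed fails the run):
1. the sleeve that fits is released fully home on the gauge pin and the other is released in the reject tray (horizontal distance between sleeve_1 and pin_foot below 0.004 m and z of sleeve_1 in the frame of pin_foot between -0.003 and 0.003 m and angle between sleeve_1's own z axis and vertical below 0.12 rad and x of sleeve_2 in the frame of reject_tray between -0.055 and 0.055 m and y of sleeve_2 in the frame of reject_tray between -0.055 and 0.055 m and z of sleeve_2 in the frame of reject_tray below 0.036 m and linear speed of each of sleeve_1, sleeve_2 below 0.02 m/s and contact force between the fingers and sleeve_1 below 0.1 N and contact force between the fingers and sleeve_2 below 0.1 N), for 0.2 s.
2. the bolt is drawn out past the keeper (value of joint bolt_slide above 0.032 m), for 0.1 s.
At the end, for the whole second after the job is handed in: Fingers hold the gate or its bolt (over 0.5 N), steady at 0.26 to 0.61 rad, bolt drawn over 30 mm, no loose thing propping it; one sleeve upright on the pin within 4 mm of its axis and 3 mm of fully home, the other inside the tray, both let go and at rest (all of step 1 and value of joint gate_swing between 0.26 and 0.61 rad and velocity of joint gate_swing between -0.05 and 0.05 rad/s and value of joint bolt_slide above 0.03 m and contact force between the fingers and gate above 0.5 N and contact force between gate and reagent_bottle below 0.1 N and contact force between gate and specimen_jar below 0.1 N and contact force between gate and tip_box below 0.1 N and contact force between gate and marker below 0.1 N and contact force between gate and sample_tube below 0.1 N); the arm keeps its last pose, push and grip.
It fails at once if a bystander is pushed more than 30 mm from its place (distance of any of reagent_bottle, specimen_jar, tip_box, marker, sample_tube from where it was at the start of the episode above 0.03 m).
It fails at once if a standing bystander is tipped over (angle between any of reagent_bottle, specimen_jar, tip_box's own z axis and vertical above 0.5 rad).
It also fails if it takes over 72 s, if anything falls off the work surface, if the arm or the gripper's body presses on something with over 40 N, if the wrist force passes 120 N, or if a joint passes its speed limit or range.

## Working session

There is one attempt and no reset: what is moved stays moved. The work goes in short steps, Python scripts to look and compute and a shell command to move; the robot and the scene stay as the last step left them, time stands still between calls to the robot, and variables do not carry over. Pictures are saved under pics/ and viewed, and the job is handed in when it is done.

```bash
ls; mkdir -p pics; python3 - <<'E'
from station import ctrl, viewer
import cv2, numpy as np
s=ctrl.state(); print({k:np.round(v,3).tolist() for k,v in s.items()}, ctrl.grip_depth)
for n in ["scene","top"]:
    im,d=viewer.read_camera(n); np.savez(f"pics/{n}0.npz",im=im,d=d)
    cv2.imwrite(f"pics/{n}0.png",im[:,:,::-1])
    c=viewer.get_calibration(n); print(n,np.round(c["intrinsics"],1).tolist(),np.round(c["world_to_cam"],3).tolist(), [k for k in c])
E
```

```text
pics
{'t': 0.0, 'q': [-1.423, 0.478, 0.022, 1.556, -0.012, 1.109, -0.083], 'joint_velocities': [-0.001, 0.001, -0.0, 0.0, -0.001, 0.0, 0.0], 'joint_efforts': [-0.001, -58.286, 1.534, -27.261, -0.054, 0.017, 0.0], 'eef_pos': [0.171, 0.652, 0.222], 'tcp_rot': [-0.0, 0.128, 0.992, -0.001], 'contact_force': [-0.103, -0.188, 0.707], 'moment': [0.01, -0.038, 0.072], 'finger_gap': 0.088} 0.0187
scene [[387.6, 0.0, 326.0], [0.0, 387.6, 200.2], [0.0, 0.0, 1.0]] [[0.14, 0.99, -0.016, -0.11], [-0.62, 0.1, 0.778, 0.216], [0.772, -0.099, 0.628, -1.606], [0.0, 0.0, 0.0, 1.0]] ['intrinsics', 'world_to_cam']
top [[506.5, 0.0, 312.3], [0.0, 506.5, 201.4], [0.0, 0.0, 1.0]] [[0.008, -1.0, 0.002, 0.018], [0.994, 0.008, 0.107, -0.558], [-0.107, 0.001, 0.994, -1.872], [0.0, 0.0, 0.0, 1.0]] ['intrinsics', 'world_to_cam']
```

View pics/scene0.png

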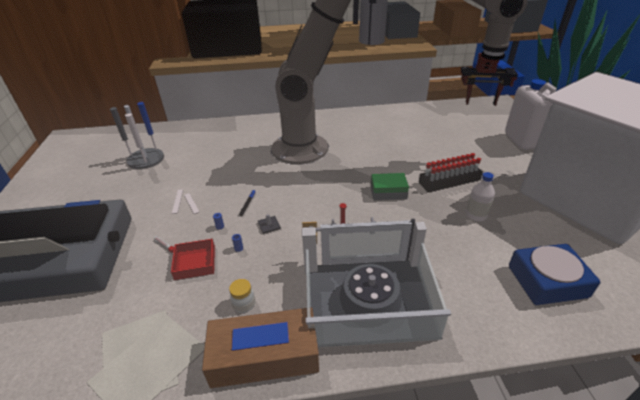

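View pics/top0.png

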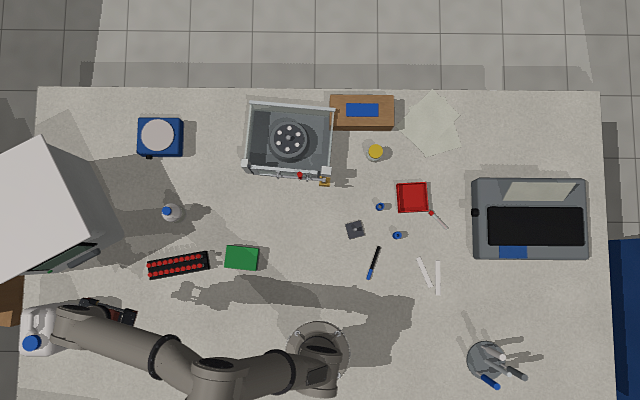

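The scene view shows the sleeves at (218,220) and (237,242), the pin base at (269,224), the tray at (193,259) and the red knob at (343,212). In the top view the sleeves are at (380,207) and (397,235). I'll zoom in on both and localise them.

```bash
cat > h.py <<'E'
from station import ctrl, viewer
import cv2, numpy as np
def cal(n):
    c=viewer.get_calibration(n); return np.array(c["intrinsics"]),np.array(c["world_to_cam"])
def ray(c,u,v):
    K,T=c; d=np.array([(u-K[0,2])/K[0,0],-(v-K[1,2])/K[1,1],-1.])
    R=T[:3,:3]; return -R.T@T[:3,3], R.T@d
def plane(c,u,v,z):
    o,d=ray(c,u,v); return o+d*(z-o[2])/d[2]
def proj(c,p):
    K,T=c; q=T[:3,:3]@np.array(p)+T[:3,3]; return K[0,2]-K[0,0]*q[0]/q[2], K[1,2]+K[1,1]*q[1]/q[2]
def cloud(c,d):
    K,T=c; v,u=np.mgrid[:d.shape[0],:d.shape[1]]
    P=np.stack([(u-K[0,2])/K[0,0]*d,-(v-K[1,2])/K[1,1]*d,-d],-1)
    return (P-T[:3,3])@T[:3,:3]
E
python3 - <<'E'
from h import *
z=np.load('pics/top0.npz');im=z['im'];d=z['d'];c=cal('top')
P=cloud(c,d)
hsv=cv2.cvtColor(im,cv2.COLOR_RGB2HSV)
def blobs(nm,m,mn=15):
    n,l,st,ce=cv2.connectedComponentsWithStats(m.astype(np.uint8))
    for i in range(1,n):
        if st[i,4]>mn:
            p=P[l==i]; print(nm,st[i].tolist(),np.round(ce[i],1).tolist(),np.round(np.median(p,0),3).tolist(), np.round(np.percentile(p[:,2],[5,95]),3).tolist())
blobs('blue',(hsv[...,0]>100)&(hsv[...,0]<130)&(hsv[...,1]>120)&(hsv[...,2]>60))
blobs('red',((hsv[...,0]<8)|(hsv[...,0]>172))&(hsv[...,1]>150)&(hsv[...,2]>70))
blobs('yel',(hsv[...,0]>18)&(hsv[...,0]<32)&(hsv[...,1]>150)&(hsv[...,2]>120),8)
cv2.imwrite('pics/topA.png',cv2.resize(im[140:280,340:460,::-1],None,fx=5,fy=4.2,interpolation=cv2.INTER_CUBIC))
cv2.imwrite('pics/topB.png',cv2.resize(im[90:200,230:350,::-1],None,fx=5,fy=5,interpolation=cv2.INTER_CUBIC))
z=np.load('pics/scene0.npz');im=z['im']
cv2.imwrite('pics/scA.png',cv2.resize(im[180:290,150:450,::-1],None,fx=2.6,fy=2.6,interpolation=cv2.INTER_CUBIC))
E
```

```text
blue [346, 103, 32, 14, 425] [361.4, 109.7] [0.898, -0.156, 0.083] [0.075, 0.092]
blue [137, 118, 44, 39, 729] [160.0, 138.4] [0.772, 0.572, 0.07] [0.045, 0.079]
blue [376, 203, 8, 8, 36] [379.5, 206.2] [0.541, -0.227, 0.046] [0.015, 0.054]
blue [162, 207, 9, 8, 62] [166.1, 210.5] [0.508, 0.531, 0.161] [0.153, 0.168]
blue [393, 232, 9, 7, 50] [396.7, 235.0] [0.434, -0.289, 0.047] [0.021, 0.057]
blue [616, 239, 24, 161, 2495] [631.4, 313.7] [0.118, -1.474, -0.487] [-0.544, -0.422]
blue [499, 246, 28, 12, 336] [512.5, 251.5] [0.375, -0.698, 0.093] [0.086, 0.1]
blue [367, 269, 6, 11, 38] [369.1, 273.9] [0.29, -0.191, 0.011] [0.002, 0.019]
blue [22, 335, 19, 16, 227] [31.2, 342.6] [0.069, 0.925, 0.246] [0.232, 0.253]
blue [481, 374, 19, 16, 123] [490.2, 381.8] [-0.058, -0.575, 0.181] [0.104, 0.223]
red [297, 172, 6, 7, 27] [299.4, 174.7] [0.633, 0.069, 0.204] [0.151, 0.21]
red [396, 182, 33, 31, 873] [411.8, 196.9] [0.581, -0.356, 0.006] [-0.004, 0.037]
red [429, 211, 5, 5, 17] [431.0, 212.6] [0.52, -0.425, 0.018] [0.01, 0.024]
red [147, 254, 54, 14, 206] [173.2, 260.3] [0.336, 0.523, 0.088] [0.065, 0.097]
red [148, 263, 54, 14, 212] [174.5, 269.6] [0.301, 0.518, 0.088] [0.042, 0.096]
yel [369, 144, 14, 14, 151] [375.3, 150.8] [0.745, -0.209, 0.071] [0.062, 0.079]
yel [319, 181, 5, 4, 10] [320.9, 183.2] [0.612, -0.006, 0.133] [0.089, 0.139]
```

View pics/topA.png

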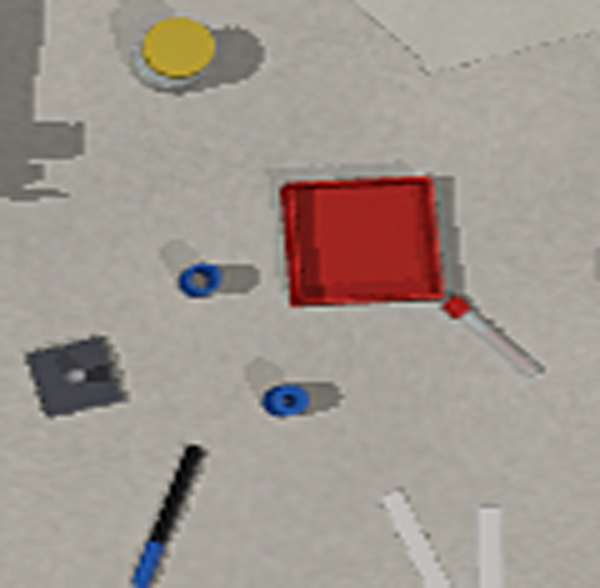

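View pics/topB.png

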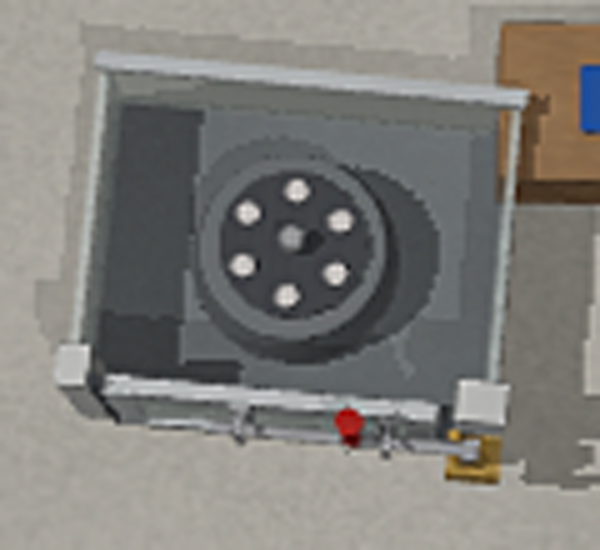

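View pics/scA.png

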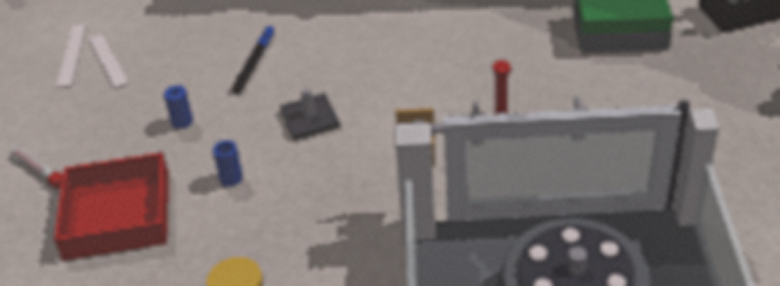

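The near sleeve's bore (top view, 397,235) is small and the far one's (380,207) is wide, so the far one should fit. I'll raise the arm and test how it moves.

```bash
cat >> h.py <<'E'
from scipy.spatial.transform import Rotation as Ro
def R_():
    q=ctrl.state()["tcp_rot"]; return Ro.from_quat([q[1],q[2],q[3],q[0]])
def plan(target,axis_y=None,R=None,p=None):
    """delta in tool axes; axis_y = desired world direction of tool y (xy), tool pointing straight down"""
    s=ctrl.state(); R=R or R_(); p=np.array(s["eef_pos"]) if p is None else p
    if axis_y is not None:
        y=np.array([axis_y[0],axis_y[1],0.]);y/=np.linalg.norm(y); cur=R.as_matrix()[:,1]
        if y@cur<0:y=-y
        z=np.array([0,0,-1.]);x=np.cross(y,z)
        D=R.inv()*Ro.from_matrix(np.stack([x,y,z],1)); print("turn deg",np.round(np.degrees(D.as_rotvec()),2)); 
        R2=R*D
        print(" travel if turned first",np.round(R2.inv().apply(np.array(target)-p),4))
    print("travel now",np.round(R.inv().apply(np.array(target)-p),4),"at",np.round(p,4))
E
python3 -m crank '[{"travel":[0,0,-0.05],"angular":[0,0,0],"grip":0},{"travel":[0,0,-0.05],"angular":[0,0,0],"grip":0},{"travel":[0,0,-0.04],"angular":[0,0,0],"grip":0},{"travel":[-0.05,0,0],"angular":[0,0,0],"grip":0},{"travel":[-0.05,0,0],"angular":[0,0,0],"grip":0},{"travel":[-0.05,-0.02,0],"angular":[0,0,0],"grip":0}]'
python3 - <<'E'
from h import *
s=ctrl.state();print(np.round(s['q'],3),s['eef_pos'])
plan([0.42,0.40,0.36],[0,1])
E
```

```text
t: 0.7
eef_pos: [0.3094, 0.5981, 0.3617]
tcp_rot: [0.0, 0.127, 0.992, -0.0]
contact_force: [1.2, 0.5, -0.6]
finger_gap: 0.088
[-1.243  0.391  0.082  1.376 -0.032  1.376  0.155] [0.30938669 0.59810561 0.36170231]
turn deg [ -0.03   0.02 -14.6 ]
 travel if turned first [-0.1106 -0.1981  0.0017]
travel now [-0.157  -0.1638  0.0018] at [0.3094 0.5981 0.3617]
```

```bash
python3 -m crank '[{"travel":[0,0,0],"angular":[0,0,-7.3],"grip":60},{"travel":[0,0,0],"angular":[0,0,-7.3],"grip":60},{"travel":[-0.03,-0.05,0],"angular":[0,0,0],"grip":60},{"travel":[-0.03,-0.05,0],"angular":[0,0,0],"grip":60},{"travel":[-0.03,-0.05,0],"angular":[0,0,0],"grip":60},{"travel":[-0.03,-0.05,0],"angular":[0,0,0],"grip":60},{"travel":[-0.03,-0.05,0],"angular":[0,0,0],"grip":60},{"travel":[-0.03,-0.05,0],"angular":[0,0,0],"grip":60},{"travel":[0,-0.05,0],"angular":[0,0,0],"grip":60},{"travel":[0,-0.05,0],"angular":[0,0,0],"grip":60},{"travel":[0,-0.05,0],"angular":[0,0,0],"grip":60},{"travel":[0,-0.05,0],"angular":[0,0,0],"grip":60},{"travel":[0,-0.05,0],"angular":[0,0,0],"grip":60},{"travel":[0,-0.05,0],"angular":[0,0,0],"grip":60},{"travel":[0,-0.05,0],"angular":[0,0,0],"grip":60},{"travel":[0,0,0],"angular":[0,0,0],"grip":60}]'
python3 - <<'E'
from h import *
s=ctrl.state();print(np.round(s['q'],3),s['eef_pos'],s['finger_gap'])
plan([0.48,-0.22,0.36],[0,1])
c=cal('wrist');im,d=viewer.read_camera('wrist');cv2.imwrite('pics/w0.png',im[:,:,::-1])
T=c[1];print(np.round(-T[:3,:3].T@T[:3,3],3),np.round(T[:3,:3],2).tolist(),np.round(c[0],1).tolist())
E
```

```text
t: 2.3
eef_pos: [0.4607, -0.0167, 0.3629]
tcp_rot: [0.0, 0.006, 1.0, -0.0]
contact_force: [-0.2, -0.1, 0.9]
finger_gap: 0.0672
[-0.525 -0.021  0.424  1.869  0.01   1.292  1.454] [ 0.46069817 -0.01667226  0.36285551] 0.06719535675340232
turn deg [-0.05  0.02 -0.69]
 travel if turned first [-0.0193 -0.2033  0.0029]
travel now [-0.0218 -0.2031  0.003 ] at [ 0.4607 -0.0167  0.3629]
[ 0.392 -0.016  0.526] [[0.01, 1.0, -0.0], [-0.97, 0.01, -0.25], [-0.25, 0.0, 0.97]] [[343.3, 0.0, 317.8], [0.0, 343.3, 192.6], [0.0, 0.0, 1.0]]
```

View pics/w0.png

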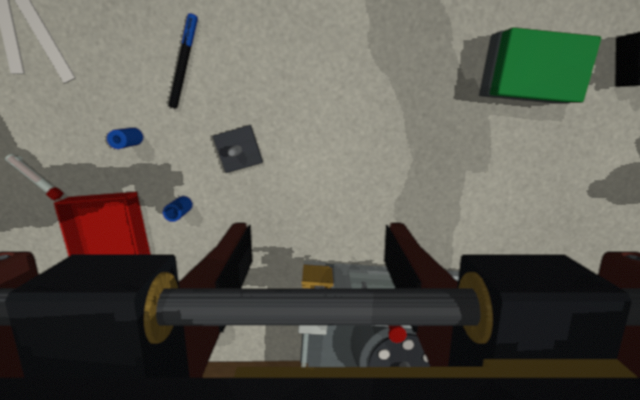

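The wrist view shows the sleeves at (124,138) and (177,208), the pin base at (237,149) and the tray at (100,225). Moving over to get a good view.

```bash
python3 -m crank '[{"travel":[0,-0.05,0],"angular":[0,0,-0.7],"grip":60},{"travel":[0,-0.05,0],"angular":[0,0,0],"grip":60},{"travel":[0,-0.05,0],"angular":[0,0,0],"grip":60},{"travel":[0,-0.05,0],"angular":[0,0,0],"grip":60},{"travel":[0,0,0],"angular":[0,0,0],"grip":60},{"travel":[0,0,0],"angular":[0,0,0],"grip":60},{"travel":[0,0,0],"angular":[0,0,0],"grip":60}]'
python3 - <<'E'
from h import *
s=ctrl.state();print(np.round(s['q'],3),s['eef_pos'],s['finger_gap'])
c=cal('wrist');im,d=viewer.read_camera('wrist');cv2.imwrite('pics/w1.png',im[:,:,::-1])
np.savez('pics/w1.npz',im=im,d=d,K=c[0],T=c[1])
P=cloud(c,d);hsv=cv2.cvtColor(im,cv2.COLOR_RGB2HSV)
m=((hsv[...,0]>100)&(hsv[...,0]<130)&(hsv[...,1]>120)&(hsv[...,2]>50)).astype(np.uint8)
n,l,st,ce=cv2.connectedComponentsWithStats(m)
for i in range(1,n):
    if st[i,4]>60:
        k=(l==i)&(P[...,2]>0.04); print(st[i].tolist(),ce[i].round(1),k.sum())
        if k.sum()>20:
            v,u=np.nonzero(k); cx,cy=np.mean(u),np.mean(v); ct=max(cv2.findContours(k.astype(np.uint8),0,1)[0],key=len)
            (ex,ey),ax,an=cv2.fitEllipse(ct) ; print('top',cx,cy,'ell',ex,ey,ax,'->',plane(c,ex,ey,.05).round(4),np.median(P[k],0).round(4))
E
```

```text
t: 3.05
eef_pos: [0.4638, -0.2071, 0.3622]
tcp_rot: [-0.0, -0.007, 1.0, 0.0]
contact_force: [0.2, -0.1, 0.2]
finger_gap: 0.0672
[-0.298  0.08   0.649  1.788 -0.051  1.291  1.948] [ 0.46375296 -0.20711934  0.36218631] 0.06723534157099222
[321, 10, 17, 32, 270] [329.5  25.6] 0
[245, 123, 23, 21, 353] [256.  132.7] 279
top 254.86021505376345 133.21505376344086 ell 254.833740234375 133.2023162841797 (18.58289337158203, 19.701074600219727) -> [ 0.4354 -0.2936  0.05  ] [ 0.4352 -0.2932  0.0509]
[292, 194, 18, 24, 335] [300.9 205.6] 185
top 300.56756756756755 207.65945945945947 ell 300.44573974609375 207.79347229003906 (17.34804916381836, 18.543678283691406) -> [ 0.5413 -0.2309  0.05  ] [ 0.54   -0.2303  0.0504]
```

View pics/w1.png

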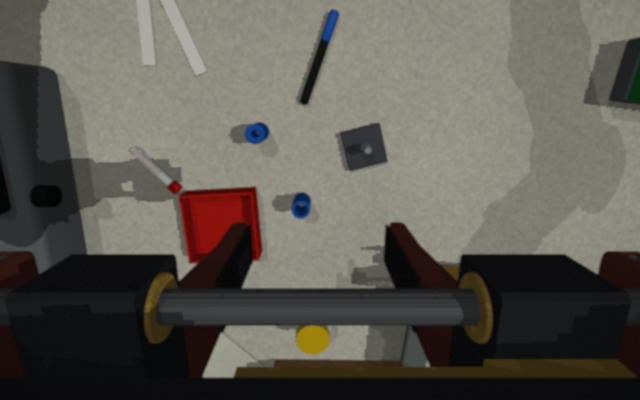

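Wrist view: near sleeve at (256,133), far sleeve at (301,206), pin tip at (368,150), tray at (220,225). I'll measure the pin and tray here, and zoom in on the bores.

```bash
cat > pin.py <<'E'
from h import *
def pin(im,d,c,tag):
    P=cloud(c,d);hsv=cv2.cvtColor(im,cv2.COLOR_RGB2HSV)
    g=(hsv[...,2]<105)&(hsv[...,1]<60)&(np.hypot(P[...,0]-.455,P[...,1]+.14)<.06)&(P[...,2]<.06)
    n,l,st,ce=cv2.connectedComponentsWithStats(g.astype(np.uint8)); i=1+np.argmax(st[1:,4])
    k=(l==i).astype(np.uint8); ct=max(cv2.findContours(k,0,1)[0],key=cv2.contourArea)
    r=cv2.minAreaRect(ct);print(tag,'base rect px',r)
    b=np.array([plane(c,*p,.012) for p in cv2.boxPoints(r)]);print(b.round(4).tolist(),'ctr',b.mean(0).round(4),[np.linalg.norm(b[j]-b[j-1]).round(4) for j in range(4)])
    t=(P[...,2]>.036)&(P[...,2]<.06)&(np.hypot(P[...,0]-.455,P[...,1]+.14)<.03)
    v,u=np.nonzero(t); 
    if len(u): print('tip',len(u),u.mean(),v.mean(),plane(c,u.mean(),v.mean(),.045).round(4),np.median(P[t],0).round(4))
E
python3 - <<'E'
from pin import *
z=np.load('pics/w1.npz');c=(z['K'],z['T']);im=z['im']
pin(im,z['d'],c,'wrist')
y=np.load('pics/top0.npz');pin(y['im'],y['d'],cal('top'),'top')
P=cloud(c,z['d']);hsv=cv2.cvtColor(im,cv2.COLOR_RGB2HSV)
for nm,I,cc,D in(('top',y['im'],cal('top'),y['d']),):
    h=cv2.cvtColor(I,cv2.COLOR_RGB2HSV);m=((h[...,0]<8)|(h[...,0]>172))&(h[...,1]>150)&(h[...,2]>70)
    n,l,st,ce=cv2.connectedComponentsWithStats(m.astype(np.uint8));i=1+np.argmax(st[1:,4]); 
    k=(l==i).astype(np.uint8); r=cv2.minAreaRect(max(cv2.findContours(k,0,1)[0],key=len)); print(r); b=np.array([plane(cc,*p,.035) for p in cv2.boxPoints(r)]);print(b.round(3).tolist(),b.mean(0).round(3))
cv2.imwrite('pics/w1z.png',cv2.resize(im[100:260,170:410,::-1],None,fx=3.3,fy=3.3,interpolation=cv2.INTER_CUBIC))
E
```

```text
wrist base rect px ((361.82354736328125, 146.79412841796875), (41.23105239868164, 45.354156494140625), 75.96376037597656)
[[0.4356, -0.1821, 0.012], [0.4187, -0.118, 0.012], [0.4777, -0.0994, 0.012], [0.4955, -0.1653, 0.012]] ctr [ 0.4569 -0.1412  0.012 ] [np.float64(0.0622), np.float64(0.0663), np.float64(0.0618), np.float64(0.0682)]
tip 81 366.2716049382716 149.44444444444446 [ 0.4561 -0.1391  0.045 ] [ 0.4556 -0.1396  0.0461]
top base rect px ((354.4653625488281, 229.37307739257812), (16.22557258605957, 16.48868751525879), 74.74488067626953)
[[0.4766, -0.0991, 0.012], [0.4935, -0.1592, 0.012], [0.4346, -0.1751, 0.012], [0.4178, -0.1153, 0.012]] ctr [ 0.4556 -0.1372  0.012 ] [np.float64(0.061), np.float64(0.0624), np.float64(0.061), np.float64(0.0622)]
tip 10 355.2 229.0 [ 0.4553 -0.1371  0.045 ] [ 0.4555 -0.1366  0.0445]
((411.8617248535156, 196.70294189453125), (29.298065185546875, 30.295120239257812), 85.60128784179688)
[[0.629, -0.29, 0.035], [0.639, -0.404, 0.035], [0.529, -0.411, 0.035], [0.519, -0.298, 0.035]] [ 0.579 -0.351  0.035]
```

View pics/w1z.png

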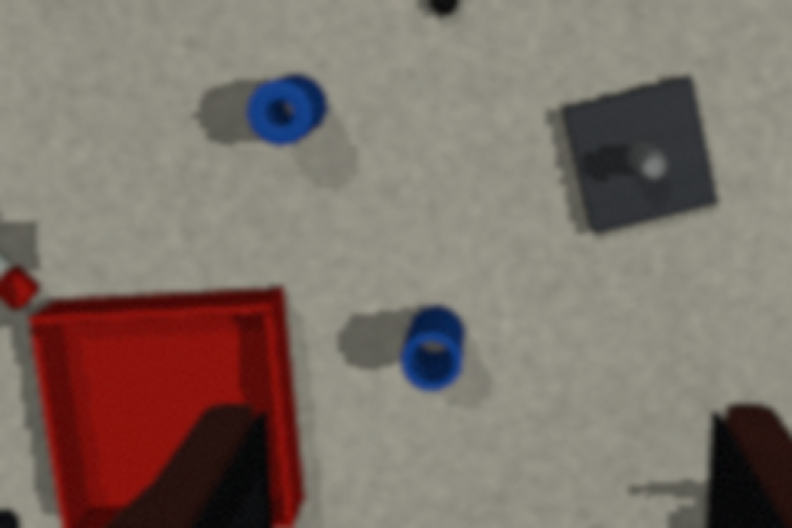

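Confirmed: the far sleeve has the wide bore. Moving lower near it for a refined look.

```bash
python3 -m crank '[{"travel":[0,-0.015,0.04],"angular":[0,0,0.8],"grip":60},{"travel":[0,-0.008,0.04],"angular":[0,0,0],"grip":60},{"travel":[0,0,0.04],"angular":[0,0,0],"grip":60},{"travel":[0,0,0.04],"angular":[0,0,0],"grip":60},{"travel":[0,0,0],"angular":[0,0,0],"grip":60},{"travel":[0,0,0],"angular":[0,0,0],"grip":60}]'
cat > blue.py <<'E'
from h import *
def blue(c,im,d):
    P=cloud(c,d);hsv=cv2.cvtColor(im,cv2.COLOR_RGB2HSV)
    m=((hsv[...,0]>100)&(hsv[...,0]<130)&(hsv[...,1]>120)&(hsv[...,2]>50)).astype(np.uint8)
    n,l,st,ce=cv2.connectedComponentsWithStats(m)
    for i in range(1,n):
        k=(l==i)&(P[...,2]>0.044)&(P[...,2]<.056)
        if k.sum()>100:
            ct=max(cv2.findContours(k.astype(np.uint8),0,1)[0],key=len)
            e=cv2.fitEllipse(cv2.convexHull(ct)); r=e[1][0]/2
            print('ell',np.round(e[0],1),np.round(e[1],1),'->',plane(c,*e[0],.05).round(4), 'dia',e[1][0]*(np.linalg.norm((c[1]@np.r_[plane(c,*e[0],.05),1])[2]))/c[0][0,0])
E
python3 - <<'E'
from blue import *
from pin import pin
s=ctrl.state();print(np.round(s['q'],3),s['eef_pos'])
c=cal('wrist');im,d=viewer.read_camera('wrist');cv2.imwrite('pics/w2.png',im[:,:,::-1]);np.savez('pics/w2.npz',im=im,d=d,K=c[0],T=c[1])
blue(c,im,d); pin(im,d,c,'w')
E
```

```text
t: 3.7
eef_pos: [0.4637, -0.2313, 0.2031]
tcp_rot: [-0.0, 0.0, 1.0, 0.0]
contact_force: [0.7, -0.2, 0.6]
finger_gap: 0.0674
[-0.196  0.275  0.648  1.981 -0.203  0.951  2.122] [ 0.46369973 -0.23132414  0.2031325 ]
ell [250.1 149.1] [28.9 30. ] -> [ 0.4354 -0.2937  0.05  ] dia 0.02663061425042625
ell [317.8 255. ] [26.6 27.3] -> [ 0.5414 -0.2314  0.05  ] dia 0.026630801818547673
w base rect px ((403.6370849609375, 164.0936737060547), (57.84675979614258, 67.09224700927734), 75.52970886230469)
[[0.4356, -0.1838, 0.012], [0.4187, -0.1182, 0.012], [0.4772, -0.0982, 0.012], [0.4955, -0.1663, 0.012]] ctr [ 0.4567 -0.1416  0.012 ] [np.float64(0.0624), np.float64(0.0677), np.float64(0.0618), np.float64(0.0705)]
tip 184 413.92934782608694 169.72282608695653 [ 0.4558 -0.1398  0.045 ] [ 0.4555 -0.1401  0.0456]
```

View pics/w2.png

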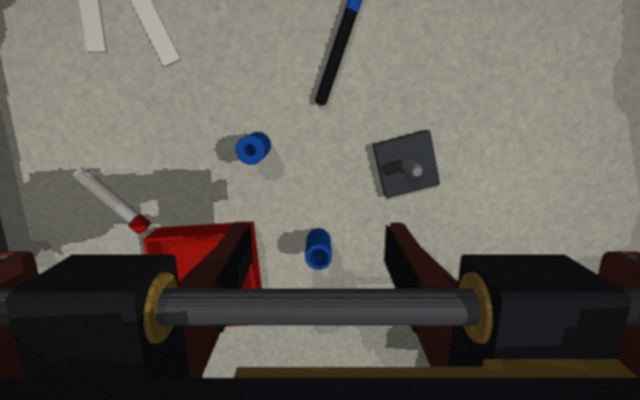

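Far sleeve at (318,250), centred between the fingers (columns 245 and 390). It maps to (0.541,-0.231) from both heights, and the pin to (0.456,-0.140). Going to grasp the sleeve.

```bash
python3 -m crank '[{"travel":[-0.04,0,0],"angular":[0,0,0],"grip":60},{"travel":[-0.0375,0,0],"angular":[0,0,0],"grip":60},{"travel":[0,0,0.045],"angular":[0,0,0],"grip":60},{"travel":[0,0,0.045],"angular":[0,0,0],"grip":60},{"travel":[0,0,0.045],"angular":[0,0,0],"grip":60},{"travel":[0,0,0.045],"angular":[0,0,0],"grip":60},{"travel":[0,0,0],"angular":[0,0,0],"grip":60},{"travel":[0,0,0],"angular":[0,0,0],"grip":180},{"travel":[0,0,0],"angular":[0,0,0],"grip":180},{"travel":[0,0,0],"angular":[0,0,0],"grip":180},{"travel":[0,0,0],"angular":[0,0,0],"grip":180},{"travel":[0,0,0],"angular":[0,0,0],"grip":180}]' 15
python3 - <<'E'
from h import *
s=ctrl.state();print(np.round(s['q'],3),s['eef_pos'],s['finger_gap'])
E
```

```text
t: 4.95
eef_pos: [0.5415, -0.2326, 0.0238]
tcp_rot: [0.001, 0.001, 1.0, -0.0]
contact_force: [-0.3, -0.8, -0.4]
finger_gap: 0.0306
[-0.051  0.644  0.473  1.932 -0.456  0.671  2.271] [ 0.5414575  -0.23263354  0.02380259] 0.03061276776726448
```

```bash
python3 -m crank '[{"travel":[0,0,0],"angular":[0,0,0],"grip":180},{"travel":[0,0,0],"angular":[0,0,0],"grip":180},{"travel":[0,0,-0.03],"angular":[0,0,0],"grip":180},{"travel":[0,0,-0.04],"angular":[0,0,0],"grip":180},{"travel":[0,0,0],"angular":[0,0,0],"grip":180},{"travel":[0,0,0],"angular":[0,0,0],"grip":180}]'
python3 - <<'E'
from h import *
s=ctrl.state();print(np.round(s['q'],3),s['finger_gap'])
plan([0.456,-0.140,0.094],[0,1])
c=cal('wrist');im,d=viewer.read_camera('wrist');cv2.imwrite('pics/w3.png',im[:,:,::-1])
E
```

```text
t: 5.55
eef_pos: [0.5412, -0.2326, 0.0932]
tcp_rot: [0.001, 0.001, 1.0, -0.0]
contact_force: [-0.2, 0.4, -0.1]
finger_gap: 0.0268
[-0.108  0.544  0.546  1.905 -0.386  0.796  2.216] 0.026813744820614382
turn deg [-0.01  0.09 -0.15]
 travel if turned first [ 0.0852  0.0926 -0.0008]
travel now [ 0.0854  0.0924 -0.0009] at [ 0.5412 -0.2326  0.0932]
```

View pics/w3.png

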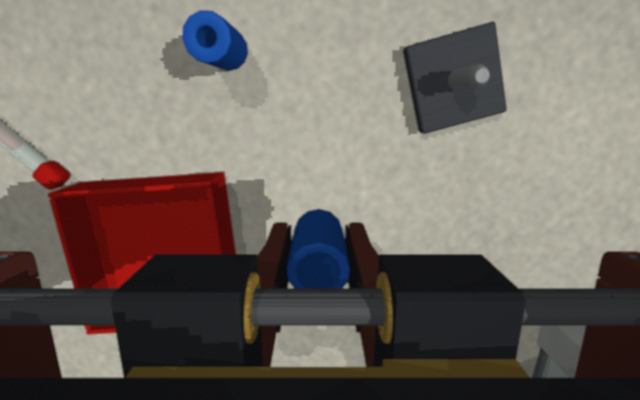

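The sleeve is held upright at (319,250), with the pin tip at (482,75). I'll compare the sleeve axis and the pin within this one view.

```bash
python3 - <<'E'
from h import *
from pin import pin
c=cal('wrist');im,d=viewer.read_camera('wrist')
P=cloud(c,d);hsv=cv2.cvtColor(im,cv2.COLOR_RGB2HSV)
m=((hsv[...,0]>100)&(hsv[...,0]<130)&(hsv[...,1]>120)&(hsv[...,2]>40))
m[:,:280]=0;m[:,360:]=0;m[:180]=0
k=m&(P[...,2]>.112)
ct=max(cv2.findContours(k.astype(np.uint8),0,1)[0],key=len);pts=ct[:,0]
print(np.percentile(P[m][:,2],[1,50,99]).round(3),pts.min(0),pts.max(0))
for z in(.1194,): print([plane(c,*p,z).round(4).tolist() for p in [(pts[:,0].min(),265),(pts[:,0].max(),265),(319,pts[:,1].max()),(319,pts[:,1].min())]])
pin(im,d,c,'w')
cv2.imwrite('pics/w3k.png',cv2.resize(im[180:320,260:380,::-1],None,fx=4,fy=4))
E
```

```text
[0.076 0.11  0.186] [287 235] [349 288]
[[0.5393, -0.2455, 0.1194], [0.5394, -0.2186, 0.1194], [0.5504, -0.2317, 0.1194], [0.5255, -0.2316, 0.1194]]
w base rect px ((455.7941589355469, 79.17647552490234), (91.9209976196289, 100.89482116699219), 75.96376037597656)
[[0.4355, -0.1804, 0.012], [0.4209, -0.1176, 0.012], [0.4773, -0.0951, 0.012], [0.4939, -0.1616, 0.012]] ctr [ 0.4569 -0.1387  0.012 ] [np.float64(0.0614), np.float64(0.0645), np.float64(0.0608), np.float64(0.0685)]
tip 540 474.52407407407406 77.58148148148148 [ 0.4572 -0.1405  0.045 ] [ 0.4572 -0.141   0.0455]
```

View pics/w3k.png

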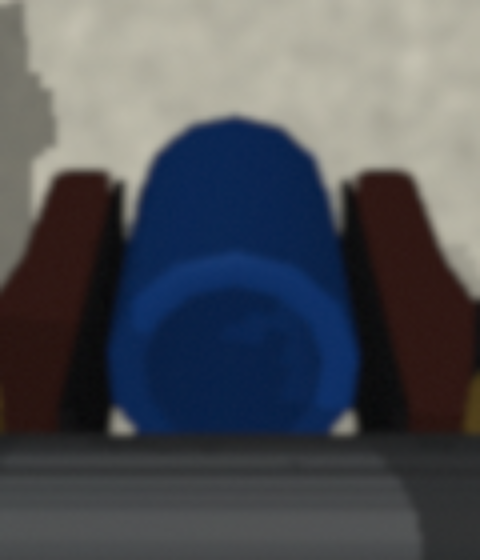

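Ring axis is about 1–2 mm ahead of TCP in x and on TCP in y. I'll step sideways so the pin sits in the same column as the jaws, which reduces bias.

```bash
python3 -m crank '[{"travel":[0,0.047,0],"angular":[0,0,0],"grip":180},{"travel":[0,0.047,0],"angular":[0,0,0],"grip":180},{"travel":[0,0,0],"angular":[0,0,0],"grip":180},{"travel":[0,0,0],"angular":[0,0,0],"grip":180}]'
python3 - <<'E'
from h import *
from pin import pin
print(ctrl.state()['eef_pos'])
c=cal('wrist');im,d=viewer.read_camera('wrist');np.savez('pics/w4.npz',im=im,d=d,K=c[0],T=c[1])
pin(im,d,c,'w')
for z in (.047,.041):
    for dx in(-.004,0,.004): print(z,np.round(proj(c,[.456+dx,-.138,z]),1))
cv2.imwrite('pics/w4.png',cv2.resize(im[30:140,260:380,::-1],None,fx=5,fy=5,interpolation=cv2.INTER_NEAREST))
E
```

```text
t: 6.05
eef_pos: [0.5404, -0.1369, 0.0914]
tcp_rot: [-0.001, -0.0, 1.0, 0.0]
contact_force: [-0.5, 0.3, -0.6]
finger_gap: 0.0268
[ 0.54039321 -0.13692088  0.09141235]
w base rect px ((313.2100524902344, 80.64404296875), (93.30513000488281, 98.4522933959961), 74.53878784179688)
[[0.4365, -0.1794, 0.012], [0.4206, -0.1172, 0.012], [0.4773, -0.0988, 0.012], [0.4953, -0.1647, 0.012]] ctr [ 0.4574 -0.14    0.012 ] [np.float64(0.0607), np.float64(0.0642), np.float64(0.0597), np.float64(0.0683)]
tip 456 315.8201754385965 78.0219298245614 [ 0.4571 -0.1381  0.045 ] [ 0.4573 -0.138   0.0464]
0.047 [315.9  68.4]
0.047 [315.9  75.8]
0.047 [315.9  83.1]
0.041 [316.   69.4]
0.041 [316.   76.6]
0.041 [316.   83.7]
```

View pics/w4.png

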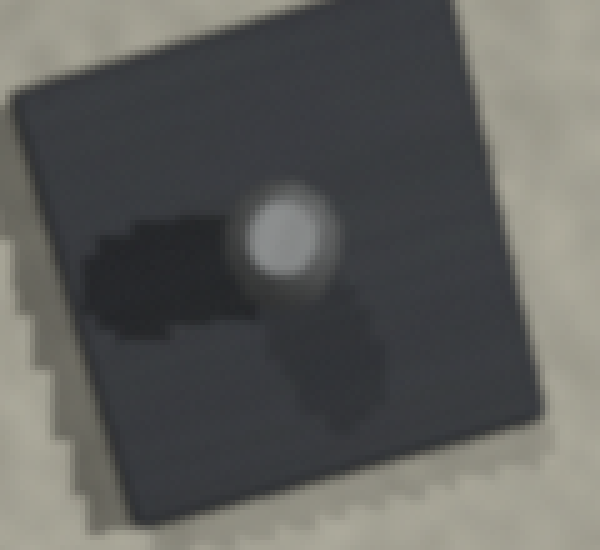

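Tip face centre at (316.6,77.2) gives pin at (0.457,-0.1376). Moving over it and starting down.

```bash
python3 -m crank '[{"travel":[0.042,0,0],"angular":[0,0,0],"grip":180},{"travel":[0.0425,-0.0007,0],"angular":[0,0,0],"grip":180},{"travel":[0,0,0],"angular":[0,0,0],"grip":180},{"travel":[0,0,0],"angular":[0,0,0],"grip":180}]'
python3 -m crank '[{"travel":[0,0,0.015],"angular":[0,0,0],"grip":180},{"travel":[0,0,0.008],"angular":[0,0,0],"grip":180},{"travel":[0,0,0.006],"angular":[0,0,0],"grip":180},{"travel":[0,0,0],"angular":[0,0,0],"grip":180},{"travel":[0,0,0],"angular":[0,0,0],"grip":180}]'
python3 - <<'E'
from h import *
plan([0.456,-0.1376,0.036])
E
```

```text
t: 6.5
eef_pos: [0.4557, -0.1405, 0.0926]
tcp_rot: [-0.0, 0.003, 1.0, -0.0]
contact_force: [0.1, 0.0, 1.4]
finger_gap: 0.0268
t: 7.0
eef_pos: [0.4568, -0.1394, 0.0636]
tcp_rot: [-0.0, 0.001, 1.0, -0.0]
contact_force: [0.8, -1.0, 0.0]
finger_gap: 0.0266
travel now [0.0008 0.0018 0.0276] at [ 0.4568 -0.1394  0.0636]
```

```bash
python3 -m crank '[{"travel":[0,0.001,0.008],"angular":[0,0,0],"grip":180},{"travel":[0,0,0.008],"angular":[0,0,0],"grip":180},{"travel":[0,0,0.008],"angular":[0,0,0],"grip":180},{"travel":[0,0,0.003],"angular":[0,0,0],"grip":180},{"travel":[0,0,0],"angular":[0,0,0],"grip":180},{"travel":[0,0,0],"angular":[0,0,0],"grip":180}]'
```

```text
t: 7.6
eef_pos: [0.4565, -0.1382, 0.0366]
tcp_rot: [-0.0, 0.001, 1.0, -0.0]
contact_force: [0.9, -0.8, -0.4]
finger_gap: 0.027
```

```bash
python3 -m crank '[{"travel":[0,0,0.001],"angular":[0,0,0],"grip":180},{"travel":[0,0,0],"angular":[0,0,0],"grip":90},{"travel":[0,0,0],"angular":[0,0,0],"grip":90},{"travel":[0,0,0],"angular":[0,0,0],"grip":90},{"travel":[0,0,0],"angular":[0,0,0],"grip":90},{"travel":[0,0,-0.02],"angular":[0,0,0],"grip":90},{"travel":[0,0,-0.04],"angular":[0,0,0],"grip":90},{"travel":[0,0,-0.04],"angular":[0,0,0],"grip":90},{"travel":[-0.04,-0.04,-0.02],"angular":[0,0,0],"grip":60},{"travel":[0,-0.04,0],"angular":[0,0,0],"grip":60},{"travel":[0,0,0],"angular":[0,0,0],"grip":60},{"travel":[0,0,0],"angular":[0,0,0],"grip":60}]'
python3 - <<'E'
from h import *
print(ctrl.state()['eef_pos'])
c=cal('wrist');im,d=viewer.read_camera('wrist');np.savez('pics/w5.npz',im=im,d=d,K=c[0],T=c[1])
cv2.imwrite('pics/w5.png',im[:,:,::-1])
P=cloud(c,d);hsv=cv2.cvtColor(im,cv2.COLOR_RGB2HSV)
m=((hsv[...,0]>100)&(hsv[...,0]<130)&(hsv[...,1]>120)&(hsv[...,2]>50)).astype(np.uint8)
n,l,st,ce=cv2.connectedComponentsWithStats(m)
for i in range(1,n):
    if st[i,4]>150: print(st[i].tolist(),np.percentile(P[l==i][:,2],[2,50,98]).round(4))
from blue import blue
blue(c,im,d)
E
```

```text
t: 8.8
eef_pos: [0.489, -0.2123, 0.1522]
tcp_rot: [-0.0, 0.003, 1.0, -0.0]
contact_force: [-0.3, 0.6, -0.1]
finger_gap: 0.0671
[ 0.4890297  -0.21226126  0.15217055]
[192, 108, 48, 36, 1353] [0.012  0.0504 0.0524]
[387, 133, 50, 42, 1397] [0.0136 0.0567 0.0642]
ell [210.7 125.4] [35.2 37.6] -> [ 0.4358 -0.2934  0.05  ] dia 0.026774627489929686
ell [409.4 152.6] [31.  34.3] -> [ 0.4574 -0.1411  0.05  ] dia 0.024006334734873305
```

View pics/w5.png

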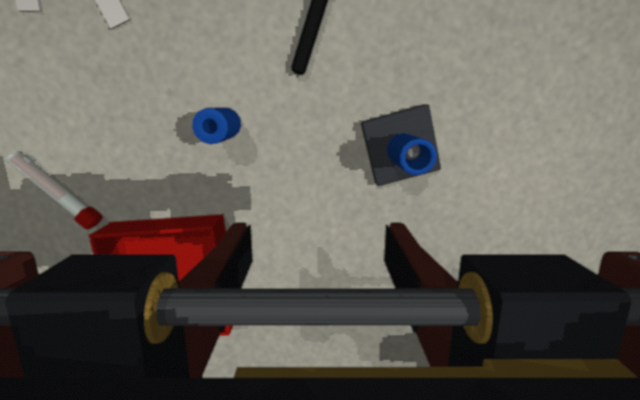

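The wide-bore sleeve is on the pin (413,153), with its top at about 0.063 m against an expected 0.062. Now the other sleeve at (0.4356,-0.2935).

```bash
python3 -m crank '[{"travel":[0.025,-0.04,0],"angular":[0,0,0],"grip":60},{"travel":[0.0285,-0.0415,0],"angular":[0,0,0],"grip":60},{"travel":[0,0,0],"angular":[0,0,0],"grip":60},{"travel":[0,0,0.04],"angular":[0,0,0],"grip":60}]'
python3 - <<'E'
from h import *
plan([0.4356,-0.2935,0.024],[0,1]); print(np.round(ctrl.state()['q'],3))
E
```

```text
t: 9.25
eef_pos: [0.4384, -0.2945, 0.1153]
tcp_rot: [0.004, 0.002, 1.0, -0.001]
contact_force: [1.6, 0.5, -0.4]
finger_gap: 0.0671
turn deg [-0.15  0.45 -0.28]
 travel if turned first [0.0028 0.001  0.0913]
travel now [0.0036 0.0012 0.0913] at [ 0.4384 -0.2945  0.1153]
[-0.023  0.429  0.629  2.042 -0.361  0.771  2.389]
```

```bash
python3 -m crank '[{"travel":[0,0,0.04],"angular":[0,0,0],"grip":60},{"travel":[0,0,0.04],"angular":[0,0,0],"grip":60},{"travel":[0,0,0.01],"angular":[0,0,0],"grip":60},{"travel":[0,0,0],"angular":[0,0,0],"grip":60},{"travel":[0,0,0],"angular":[0,0,0],"grip":180},{"travel":[0,0,0],"angular":[0,0,0],"grip":180},{"travel":[0,0,0],"angular":[0,0,0],"grip":180},{"travel":[0,0,0],"angular":[0,0,0],"grip":180},{"travel":[0,0,0],"angular":[0,0,0],"grip":180},{"travel":[0,0,0],"angular":[0,0,0],"grip":180},{"travel":[0,0,0],"angular":[0,0,0],"grip":180},{"travel":[0,0,-0.04],"angular":[0,0,0],"grip":180},{"travel":[0,0,-0.04],"angular":[0,0,0],"grip":180},{"travel":[0,0,0],"angular":[0,0,0],"grip":180},{"travel":[0,0,0],"angular":[0,0,0],"grip":180}]' 15
python3 - <<'E'
from h import *
plan([0.579,-0.353,0.105],[0,1]); print(np.round(ctrl.state()['q'],3))
c=cal('wrist');im,d=viewer.read_camera('wrist');cv2.imwrite('pics/w6.png',im[:,:,::-1])
E
```

```text
t: 10.75
eef_pos: [0.4366, -0.2924, 0.1027]
tcp_rot: [0.001, 0.001, 1.0, -0.0]
contact_force: [-0.3, 1.2, -1.0]
finger_gap: 0.0282
turn deg [-0.01  0.09 -0.14]
 travel if turned first [-0.1424 -0.0606 -0.0023]
travel now [-0.1426 -0.0602 -0.0021] at [ 0.4366 -0.2924  0.1027]
[-0.02   0.45   0.624  2.051 -0.382  0.753  2.408]
```

View pics/w6.png

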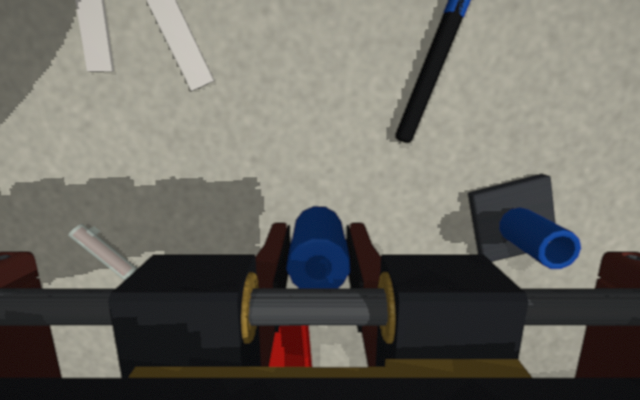

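Small-bore sleeve held at (318,250), and the other still standing on the pin. Carrying it to the tray centre.

```bash
python3 -m crank '[{"travel":[-0.045,-0.02,0],"angular":[0,0,0],"grip":180},{"travel":[-0.045,-0.02,0],"angular":[0,0,0],"grip":180},{"travel":[-0.045,-0.02,0],"angular":[0,0,0],"grip":180},{"travel":[-0.008,0,0],"angular":[0,0,0],"grip":180},{"travel":[0,0,0],"angular":[0,0,0],"grip":180},{"travel":[0,0,0.035],"angular":[0,0,0],"grip":180},{"travel":[0,0,0.035],"angular":[0,0,0],"grip":180},{"travel":[0,0,0],"angular":[0,0,0],"grip":180},{"travel":[0,0,0],"angular":[0,0,0],"grip":180}]'
```

```text
t: 11.7
eef_pos: [0.5771, -0.3525, 0.032]
tcp_rot: [-0.001, 0.002, 1.0, 0.001]
contact_force: [0.3, -0.7, 0.7]
finger_gap: 0.0283
```

```bash
python3 -m crank '[{"travel":[0,0,0.003],"angular":[0,0,0],"grip":180},{"travel":[0,0,0],"angular":[0,0,0],"grip":180},{"travel":[0,0,0],"angular":[0,0,0],"grip":110},{"travel":[0,0,0],"angular":[0,0,0],"grip":110},{"travel":[0,0,0],"angular":[0,0,0],"grip":110},{"travel":[0,0,0],"angular":[0,0,0],"grip":110},{"travel":[0,0,0],"angular":[0,0,0],"grip":110},{"travel":[0,0,-0.04],"angular":[0,0,0],"grip":110},{"travel":[0,0,-0.05],"angular":[0,0,0],"grip":110},{"travel":[0,0,-0.05],"angular":[0,0,0],"grip":110},{"travel":[0.04,0.02,-0.05],"angular":[0,0,0],"grip":110},{"travel":[0.04,0.04,-0.05],"angular":[0,0,0],"grip":110},{"travel":[0.01,0.04,-0.04],"angular":[0,0,0],"grip":110},{"travel":[0,0,0],"angular":[0,0,0],"grip":110},{"travel":[0,0,0],"angular":[0,0,0],"grip":110}]'
python3 - <<'E'
from h import *
print(ctrl.state()['eef_pos'],np.round(ctrl.state()['q'],3))
c=cal('wrist');im,d=viewer.read_camera('wrist');cv2.imwrite('pics/w7.png',im[:,:,::-1])
c=cal('scene');im,d=viewer.read_camera('scene');cv2.imwrite('pics/s7.png',cv2.resize(im[180:290,150:450,::-1],None,fx=2.6,fy=2.6,interpolation=cv2.INTER_CUBIC))
E
```

```text
t: 13.2
eef_pos: [0.5147, -0.2758, 0.2752]
tcp_rot: [0.001, 0.0, 1.0, 0.0]
contact_force: [-0.1, -0.8, 0.2]
finger_gap: 0.05
[ 0.51469688 -0.27584151  0.27524691] [-0.174  0.331  0.72   1.755 -0.239  1.143  2.189]
```

View pics/w7.png

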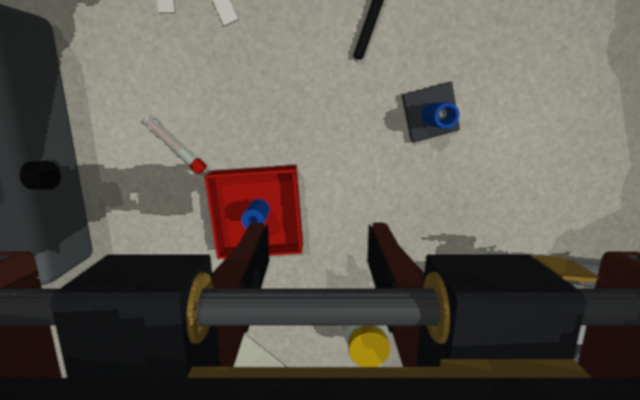

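View pics/s7.png

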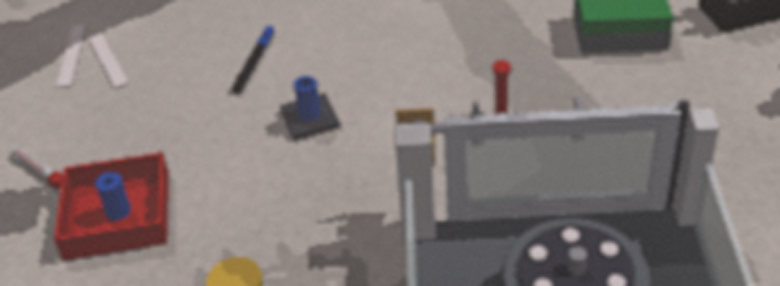

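Small-bore sleeve stands in the tray (scene crop 113,195) and the other on the pin (306,97). Next, a close look at the knob.

```bash
python3 -m crank '[{"travel":[-0.01,0.045,-0.03],"angular":[0,0,0],"grip":90},{"travel":[-0.01,0.045,-0.03],"angular":[0,0,0],"grip":90},{"travel":[-0.01,0.045,0],"angular":[0,0,0],"grip":90},{"travel":[-0.01,0.045,0],"angular":[0,0,0],"grip":90},{"travel":[0,0.045,0],"angular":[0,0,0],"grip":90},{"travel":[0,0.045,0],"angular":[0,0,0],"grip":90},{"travel":[0,0.045,0],"angular":[0,0,0],"grip":90},{"travel":[0,0,0],"angular":[0,0,0],"grip":90},{"travel":[0,0,0],"angular":[0,0,0],"grip":90}]'
python3 - <<'E'
from h import *
print(ctrl.state()['eef_pos'],np.round(ctrl.state()['q'],3))
c=cal('wrist');im,d=viewer.read_camera('wrist');cv2.imwrite('pics/w8.png',im[:,:,::-1]);np.savez('pics/w8.npz',im=im,d=d,K=c[0],T=c[1])
E
```

```text
t: 14.2
eef_pos: [0.5532, 0.0303, 0.3275]
tcp_rot: [-0.001, 0.001, 1.0, -0.001]
contact_force: [0.2, -0.9, 0.2]
finger_gap: 0.057
[0.55320864 0.03029722 0.32752509] [-0.676  0.208  0.607  1.742 -0.124  1.233  1.532]
```

View pics/w8.png

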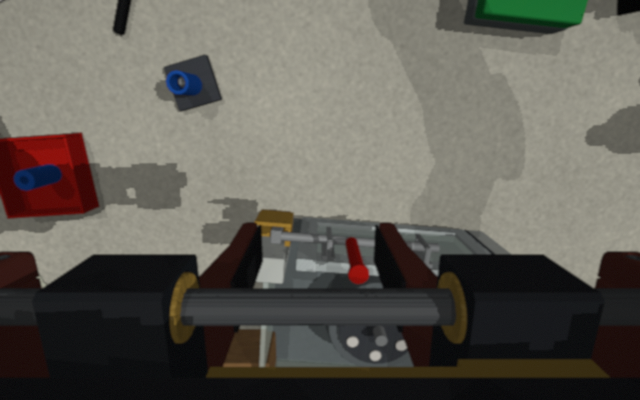

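Knob head at (359,274), bolt rod along row ~240, keeper at (275,222). I'll back up 60 mm so the bay sits higher in the frame.

```bash
python3 -m crank '[{"travel":[0.03,0.02,0],"angular":[0,0,0],"grip":60},{"travel":[0.04,0.02,0],"angular":[0,0,0],"grip":60},{"travel":[0,0,0],"angular":[0,0,0],"grip":60},{"travel":[0,0,0],"angular":[0,0,0],"grip":60},{"travel":[0,0,0],"angular":[0,0,0],"grip":60}]'
python3 - <<'E'
from h import *
print(ctrl.state()['eef_pos'],np.round(ctrl.state()['q'],3))
c=cal('wrist');im,d=viewer.read_camera('wrist');cv2.imwrite('pics/w9.png',cv2.resize(im[100:300,180:500,::-1],None,fx=2.5,fy=2.5,interpolation=cv2.INTER_CUBIC));np.savez('pics/w9.npz',im=im,d=d,K=c[0],T=c[1])
P=cloud(c,d);hsv=cv2.cvtColor(im,cv2.COLOR_RGB2HSV)
m=((hsv[...,0]<8)|(hsv[...,0]>172))&(hsv[...,1]>150)&(hsv[...,2]>70)
m[:, :300]=0
n,l,st,ce=cv2.connectedComponentsWithStats(m.astype(np.uint8))
for i in range(1,n):
  if st[i,4]>40:
    p=P[l==i];print(st[i].tolist(),ce[i].round(1),np.percentile(p[:,2],[2,50,98]).round(3))
    h=(l==i)&(P[...,2]>.197)
    v,u=np.nonzero(h)
    if len(u)>20: print('head',len(u),u.min(),u.max(),v.min(),v.max(),plane(c,(u.min()+u.max())/2,(v.min()+v.max())/2,.205).round(4),np.median(P[h],0).round(4))
E
```

```text
t: 14.75
eef_pos: [0.4842, 0.0686, 0.3291]
tcp_rot: [0.0, 0.003, 1.0, -0.0]
contact_force: [-0.6, -0.5, 0.3]
finger_gap: 0.0674
[0.48423988 0.06855598 0.32911568] [-0.8    0.06   0.567  1.875 -0.034  1.216  1.342]
[308, 326, 19, 20, 289] [317.5 336.6] [0.164 0.206 0.208]
head 280 308 326 328 345 [0.6345 0.0668 0.205 ] [0.6337 0.0669 0.206 ]
```

View pics/w9.png

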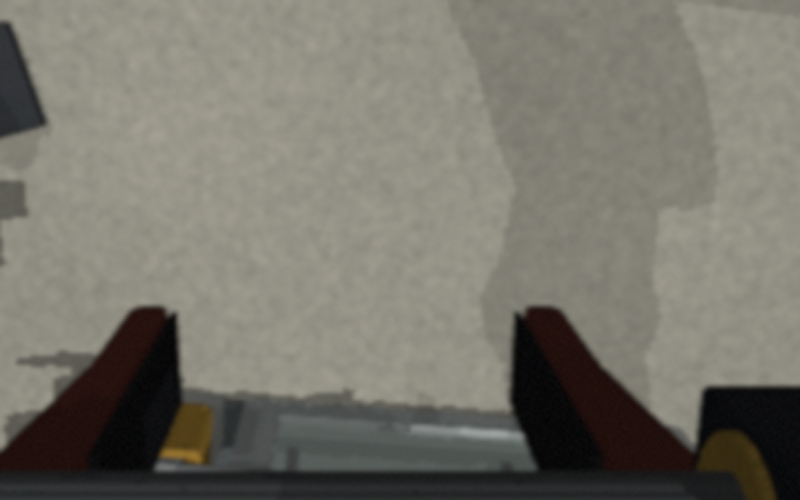

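Wrong way: backing up pushed the bay under the crossbar, though it did give a knob head fix of (0.6345,0.0668). I'll move forward past the earlier spot.

```bash
python3 -m crank '[{"travel":[-0.045,0,0],"angular":[0,0,0],"grip":0},{"travel":[-0.045,0,0],"angular":[0,0,0],"grip":0},{"travel":[-0.04,0,0],"angular":[0,0,0],"grip":0},{"travel":[0,0,0],"angular":[0,0,0],"grip":0},{"travel":[0,0,0],"angular":[0,0,0],"grip":0},{"travel":[0,0,0],"angular":[0,0,0],"grip":0},{"travel":[0,0,0],"angular":[0,0,0],"grip":0}]'
python3 - <<'E'
from h import *
print(ctrl.state()['eef_pos'],np.round(ctrl.state()['q'],3))
c=cal('wrist');im,d=viewer.read_camera('wrist');cv2.imwrite('pics/w10.png',im[:,:,::-1]);np.savez('pics/w10.npz',im=im,d=d,K=c[0],T=c[1])
P=cloud(c,d);hsv=cv2.cvtColor(im,cv2.COLOR_RGB2HSV)
m=((hsv[...,0]<8)|(hsv[...,0]>172))&(hsv[...,1]>150)&(hsv[...,2]>70)
m[:, :250]=0
n,l,st,ce=cv2.connectedComponentsWithStats(m.astype(np.uint8))
for i in range(1,n):
  if st[i,4]>40:
    p=P[l==i];print(st[i].tolist(),ce[i].round(1),np.percentile(p[:,2],[2,50,98]).round(3))
    h=(l==i)&(P[...,2]>.197)
    v,u=np.nonzero(h)
    if len(u)>20: print('head',len(u),u.min(),u.max(),v.min(),v.max(),plane(c,(u.min()+u.max())/2,(v.min()+v.max())/2,.205).round(4),np.median(P[h],0).round(4))
E
```

```text
t: 15.5
eef_pos: [0.6126, 0.0696, 0.3295]
tcp_rot: [0.0, 0.002, 1.0, 0.0]
contact_force: [-0.8, -0.1, 0.0]
finger_gap: 0.0878
[0.61264945 0.06960171 0.32951749] [-0.673  0.336  0.611  1.598 -0.2    1.271  1.539]
[305, 185, 21, 36, 504] [315.1 204.7] [0.141 0.206 0.207]
head 348 305 325 190 220 [0.6298 0.0672 0.205 ] [0.6337 0.0672 0.206 ]
```

View pics/w10.png

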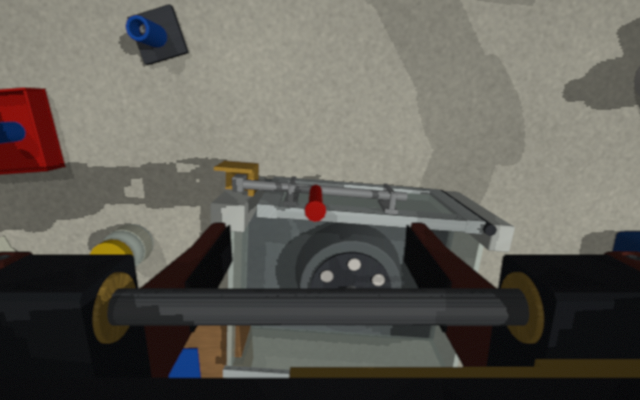

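Very clear view: knob head (315,210), keeper (237,168), staples (292,188) and (391,198), hinge pin (490,229), posts (234,215) and (497,237). Measuring the gate line and hinge.

```bash
python3 - <<'E'
from h import *
z=np.load('pics/w10.npz');c=(z['K'],z['T']);im=z['im'];d=z['d'];P=cloud(c,d);hsv=cv2.cvtColor(im,cv2.COLOR_RGB2HSV)
cv2.imwrite('pics/w10z.png',cv2.resize(im[150:260,210:530,::-1],None,fx=2.5,fy=2.5,interpolation=cv2.INTER_CUBIC))
w=(P[...,2]>.144)&(P[...,2]<.16)&(hsv[...,1]<40)
reg=np.zeros_like(w);reg[180:260,215:520]=1
w&=reg
n,l,st,ce=cv2.connectedComponentsWithStats(w.astype(np.uint8))
for i in range(1,n):
  if st[i,4]>30: p=P[l==i];print(st[i].tolist(),p.min(0).round(3),p.max(0).round(3),np.median(p,0).round(4))
# line fit of gate-top
g=w&(P[...,1]<.18)&(P[...,1]>.0)
p=P[g&(P[...,2]>.149)]; print(len(p),np.polyfit(p[:,1],p[:,0],1))
# rod
r=(P[...,2]>.125)&(P[...,2]<.142)&reg.astype(bool)
r[:175]=0
cv2.imwrite('pics/m.png',np.hstack([w[150:260,210:530],r[150:260,210:530]]).astype(np.uint8)*255)
for u,v in((490,229),(484,226)): print('hinge?',P[v,u].round(3),plane(c,u,v,.155).round(4))
E
```

```text
[256, 182, 52, 38, 872] [0.623 0.006 0.144] [0.66  0.058 0.157] [0.6488 0.0349 0.1548]
[322, 190, 192, 62, 2919] [0.632 0.074 0.144] [0.699 0.277 0.16 ] [0.6624 0.1827 0.1544]
[215, 201, 31, 31, 751] [ 0.643 -0.039  0.144] [ 0.675 -0.007  0.153] [ 0.6556 -0.0207  0.151 ]
2127 [0.0761018  0.64662636]
hinge? [0.669 0.246 0.162] [0.6716 0.2496 0.155 ]
hinge? [0.667 0.242 0.157] [0.6682 0.243  0.155 ]
```

View pics/w10z.png

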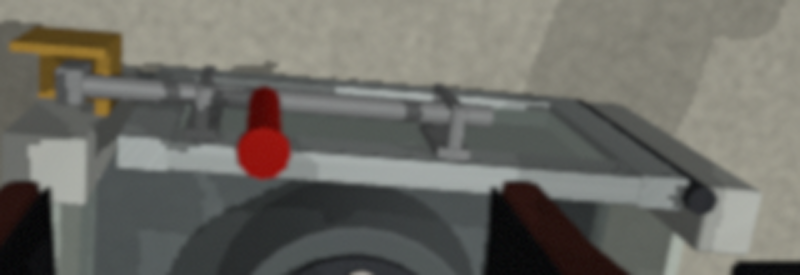

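View pics/m.png

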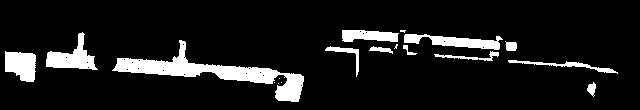

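Gate direction is (0.076,0.997) in the world frame and the hinge is near (0.669,0.248). That puts the free edge 0.24 m away, as stated. Aligning the jaws and descending over the knob.

```bash
python3 - <<'E'
from h import *
plan([0.634,0.067,0.163],[.076,.997])
E
```

```text
turn deg [0.06 0.03 4.19]
 travel if turned first [-0.0215 -0.0012  0.1667]
travel now [-0.0212 -0.0029  0.1667] at [0.6127 0.0698 0.3297]
```

```bash
python3 -m crank '[{"travel":[0,0,0],"angular":[0,0,4.2],"grip":90},{"travel":[-0.0215,-0.0012,0],"angular":[0,0,0],"grip":90},{"travel":[0,0,0.05],"angular":[0,0,0],"grip":90},{"travel":[0,0,0.04],"angular":[0,0,0],"grip":90},{"travel":[0,0,0],"angular":[0,0,0],"grip":90},{"travel":[0,0,0],"angular":[0,0,0],"grip":90}]'
python3 - <<'E'
from h import *
plan([0.634,0.067,0.163],[.076,.997])
c=cal('wrist');im,d=viewer.read_camera('wrist');cv2.imwrite('pics/w11.png',im[:,:,::-1])
E
```

```text
t: 16.15
eef_pos: [0.6345, 0.0673, 0.2402]
tcp_rot: [-0.0, 0.038, 0.999, 0.0]
contact_force: [0.8, -0.6, 0.5]
finger_gap: 0.0567
turn deg [ 0.02 -0.    0.01]
 travel if turned first [ 0.0004 -0.0003  0.0772]
travel now [ 0.0004 -0.0003  0.0772] at [0.6345 0.0673 0.2402]
```

View pics/w11.png

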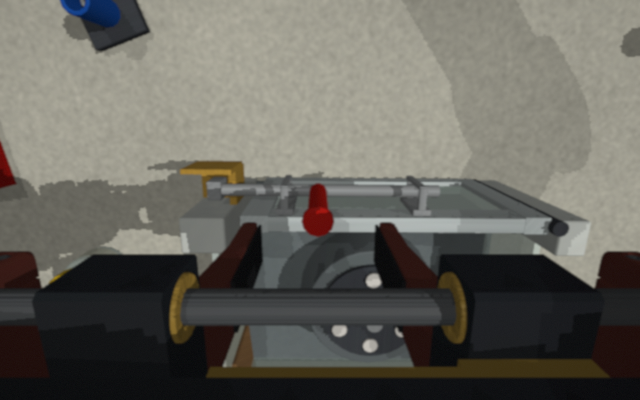

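Knob head (318,220) is centred between the fingers. Descending and closing.

```bash
python3 -m crank '[{"travel":[0,0,0.03],"angular":[0,0,0],"grip":90},{"travel":[0,0,0.03],"angular":[0,0,0],"grip":90},{"travel":[0,0,0.016],"angular":[0,0,0],"grip":90},{"travel":[0,0,0],"angular":[0,0,0],"grip":90},{"travel":[0,0,0],"angular":[0,0,0],"grip":90}]'
python3 -m crank '[{"travel":[0,0,0],"angular":[0,0,0],"grip":255},{"travel":[0,0,0],"angular":[0,0,0],"grip":255},{"travel":[0,0,0],"angular":[0,0,0],"grip":255},{"travel":[0,0,0],"angular":[0,0,0],"grip":255},{"travel":[0,0,0],"angular":[0,0,0],"grip":255},{"travel":[0,0,0],"angular":[0,0,0],"grip":255},{"travel":[0,0,0],"angular":[0,0,0],"grip":255},{"travel":[0,0,0],"angular":[0,0,0],"grip":255},{"travel":[0,0,0],"angular":[0,0,0],"grip":255}]' 30
python3 - <<'E'
from h import *
print(ctrl.state()['eef_pos'])
c=cal('wrist');im,d=viewer.read_camera('wrist');cv2.imwrite('pics/w12.png',im[:,:,::-1])
E
```

```text
t: 16.7
eef_pos: [0.6358, 0.0672, 0.1649]
tcp_rot: [0.001, 0.038, 0.999, 0.0]
contact_force: [-0.7, 0.1, 0.7]
finger_gap: 0.0568
t: 17.6
eef_pos: [0.6347, 0.0672, 0.1632]
tcp_rot: [0.0, 0.038, 0.999, 0.0]
contact_force: [-0.3, 0.3, 2.2]
finger_gap: 0.0188
[0.63473329 0.06718658 0.16317868]
```

View pics/w12.png

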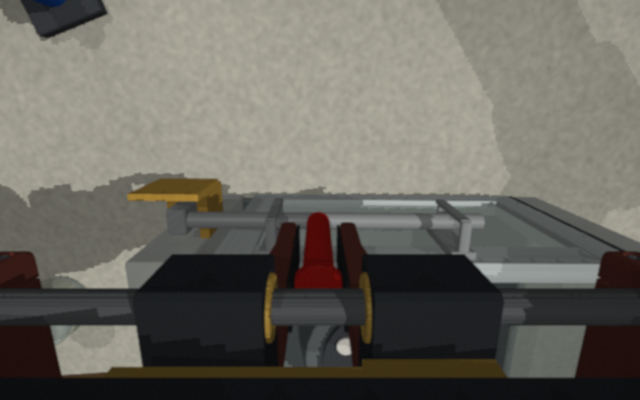

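Fingers straddle the knob and are still closing (18.8 mm against a 14 mm post). Finishing the closure, then lifting 13 mm.

```bash
python3 -m crank '[{"travel":[0,0,0],"angular":[0,0,0],"grip":255},{"travel":[0,0,0],"angular":[0,0,0],"grip":255},{"travel":[0,0,0],"angular":[0,0,0],"grip":255},{"travel":[0,0,0],"angular":[0,0,0],"grip":255}]' 30
python3 -m crank '[{"travel":[0,0,-0.004],"angular":[0,0,0],"grip":255},{"travel":[0,0,-0.005],"angular":[0,0,0],"grip":255},{"travel":[0,0,-0.004],"angular":[0,0,0],"grip":255},{"travel":[0,0,0],"angular":[0,0,0],"grip":255},{"travel":[0,0,0],"angular":[0,0,0],"grip":255}]'
python3 - <<'E'
from h import *
print(ctrl.state()['eef_pos'])
c=cal('wrist');im,d=viewer.read_camera('wrist');cv2.imwrite('pics/w13.png',im[:,:,::-1])
E
```

```text
t: 18.05
eef_pos: [0.6347, 0.0672, 0.1632]
tcp_rot: [0.0, 0.038, 0.999, 0.0]
contact_force: [-0.2, 0.0, 2.6]
finger_gap: 0.0184
t: 18.55
eef_pos: [0.6346, 0.0672, 0.1761]
tcp_rot: [0.0, 0.038, 0.999, 0.0]
contact_force: [0.4, 0.9, -1.1]
finger_gap: 0.0185
[0.63461377 0.06721586 0.17614337]
```

View pics/w13.png

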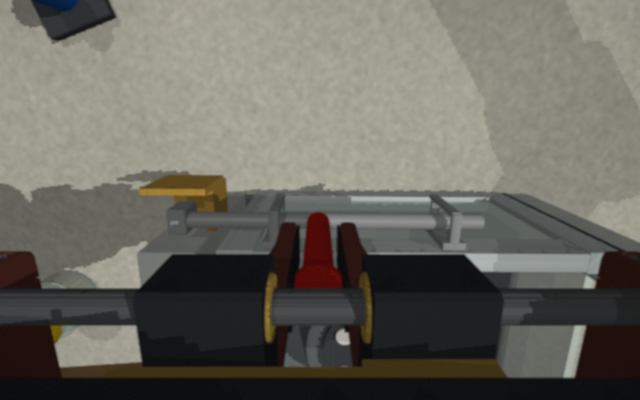

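Bolt lifted (nose at (180,217) is up), but the 18.4 mm opening suggests the pads are pinching the 20 mm head rather than the 14 mm post. I'll set it down, go 4 mm lower and regrip.

```bash
python3 -m crank '[{"travel":[0,0,0.006],"angular":[0,0,0],"grip":255},{"travel":[0,0,0.007],"angular":[0,0,0],"grip":255},{"travel":[0,0,0],"angular":[0,0,0],"grip":160},{"travel":[0,0,0],"angular":[0,0,0],"grip":160},{"travel":[0,0,0.004],"angular":[0,0,0],"grip":160},{"travel":[0,0,0],"angular":[0,0,0],"grip":160},{"travel":[0,0,0],"angular":[0,0,0],"grip":255},{"travel":[0,0,0],"angular":[0,0,0],"grip":255},{"travel":[0,0,0],"angular":[0,0,0],"grip":255},{"travel":[0,0,0],"angular":[0,0,0],"grip":255},{"travel":[0,0,0],"angular":[0,0,0],"grip":255},{"travel":[0,0,0],"angular":[0,0,0],"grip":255},{"travel":[0,0,0],"angular":[0,0,0],"grip":255}]' 30
```

```text
t: 19.9
eef_pos: [0.6347, 0.0672, 0.1591]
tcp_rot: [0.0, 0.038, 0.999, 0.0]
contact_force: [0.3, -0.6, -0.2]
finger_gap: 0.0185
```

```bash
python3 - <<'E'
from h import *
c=cal('wrist');im,d=viewer.read_camera('wrist');cv2.imwrite('pics/w14.png',cv2.resize(im[160:360,220:420,::-1],None,fx=3,fy=3,interpolation=cv2.INTER_CUBIC))
P=cloud(c,d)
hsv=cv2.cvtColor(im,cv2.COLOR_RGB2HSV)
m=((hsv[...,0]<5)|(hsv[...,0]>175))&(hsv[...,1]>180)&(hsv[...,2]>90)
m[:,:280]=0;m[:,360:]=0
p=P[m];print(p[:,2].min(),p[:,2].max(),np.median(p[p[:,2]>.19],0))
E
```

```text
0.2059664744599832 0.2059664744599832 [0.63000113 0.07441428 0.20596647]
```

View pics/w14.png

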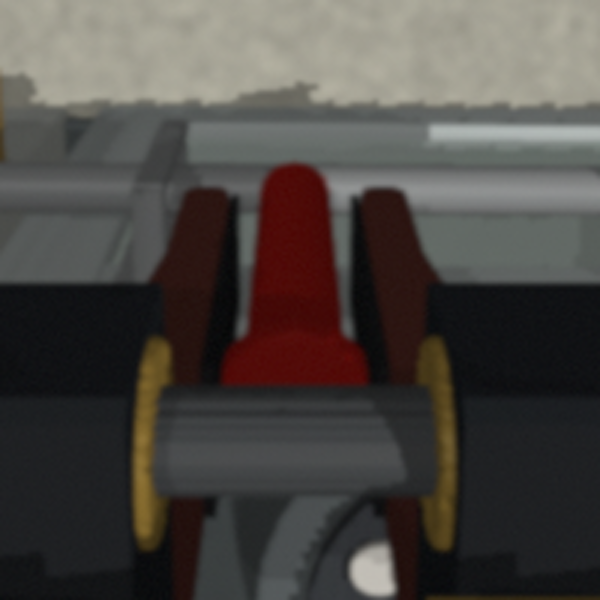

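The crop shows both pads touching only the head (295,360); the post has gaps on both sides. Since the flat fingers always meet the head first, I'll put the head at the pad centre (TCP at 0.183) and grip harder.

```bash
python3 -m crank '[{"travel":[0,0,0],"angular":[0,0,0],"grip":160},{"travel":[0,0,0],"angular":[0,0,0],"grip":160},{"travel":[0,0,-0.012],"angular":[0,0,0],"grip":160},{"travel":[0,0,-0.012],"angular":[0,0,0],"grip":160},{"travel":[0,0,0],"angular":[0,0,0],"grip":160},{"travel":[0,0,0],"angular":[0,0,0],"grip":255},{"travel":[0,0,0],"angular":[0,0,0],"grip":255},{"travel":[0,0,0],"angular":[0,0,0],"grip":255},{"travel":[0,0,0],"angular":[0,0,0],"grip":255},{"travel":[0,0,0],"angular":[0,0,0],"grip":255},{"travel":[0,0,0],"angular":[0,0,0],"grip":255},{"travel":[0,0,0],"angular":[0,0,0],"grip":255}]' 40
```

```text
t: 21.15
eef_pos: [0.6345, 0.0672, 0.1829]
tcp_rot: [-0.0, 0.038, 0.999, 0.0]
contact_force: [-0.2, 0.1, 1.1]
finger_gap: 0.0185
```

```bash
python3 -m crank '[{"travel":[0,0,-0.005],"angular":[0,0,0],"grip":255},{"travel":[0,0,-0.005],"angular":[0,0,0],"grip":255},{"travel":[0,0,-0.003],"angular":[0,0,0],"grip":255},{"travel":[0,0,0],"angular":[0,0,0],"grip":255},{"travel":[0,0.005,0],"angular":[0,0,0],"grip":255},{"travel":[0,0.005,0],"angular":[0,0,0],"grip":255},{"travel":[0,0.005,0],"angular":[0,0,0],"grip":255},{"travel":[0,0,0],"angular":[0,0,0],"grip":255},{"travel":[0,0,0],"angular":[0,0,0],"grip":255}]'
python3 - <<'E'
from h import *
print(ctrl.state()['eef_pos'])
c=cal('wrist');im,d=viewer.read_camera('wrist');cv2.imwrite('pics/w15.png',im[:,:,::-1])
E
```

```text
t: 22.05
eef_pos: [0.6358, 0.0832, 0.1959]
tcp_rot: [-0.0, 0.037, 0.999, 0.0]
contact_force: [-1.4, 1.5, -2.2]
finger_gap: 0.0185
[0.63580735 0.08316454 0.19592383]
```

View pics/w15.png

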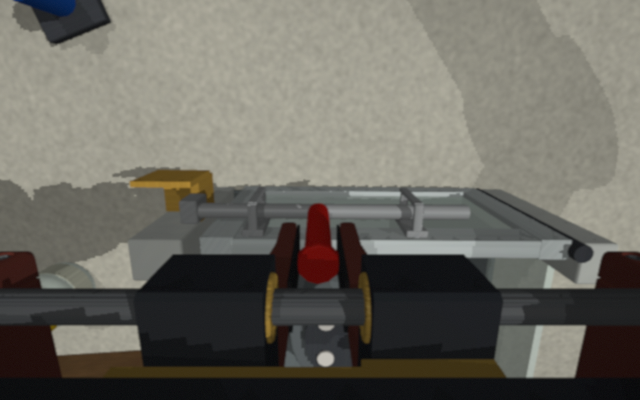

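The nose (190,208) is moving along beside the lip, and forces are low. Continuing the pull.

```bash
python3 -m crank '[{"travel":[0,0.007,0],"angular":[0,0,0],"grip":255},{"travel":[0,0.007,0],"angular":[0,0,0],"grip":255},{"travel":[0,0.007,0],"angular":[0,0,0],"grip":255},{"travel":[0,0.006,0],"angular":[0,0,0],"grip":255},{"travel":[0,0,0],"angular":[0,0,0],"grip":255},{"travel":[0,0,0],"angular":[0,0,0],"grip":255}]'
python3 - <<'E'
from h import *
print(ctrl.state()['eef_pos'])
c=cal('wrist');im,d=viewer.read_camera('wrist');cv2.imwrite('pics/w16.png',im[:,:,::-1])
E
```

```text
t: 22.7
eef_pos: [0.638, 0.11, 0.1961]
tcp_rot: [0.0, 0.037, 0.999, 0.0]
contact_force: [0.3, 1.3, -1.2]
finger_gap: 0.0185
[0.63799991 0.11004978 0.19607291]
```

View pics/w16.png

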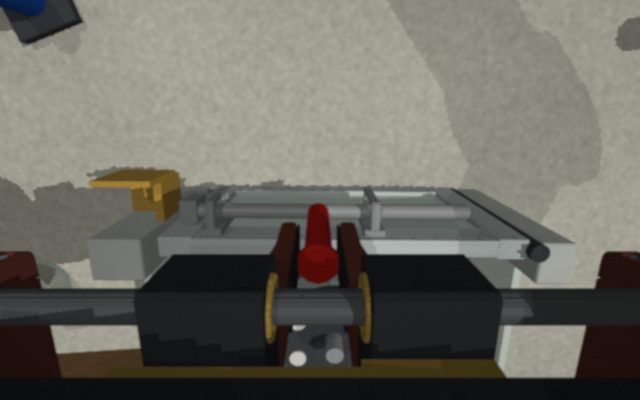

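The bolt is drawn 43 mm and its nose (205,212) is clear of the keeper's edge (~180). Computing the arc about the hinge.

```bash
python3 - <<'E'
from h import *
s=ctrl.state();p=np.array(s['eef_pos']);R=R_()
for H in ([.669,.248],[.665,.248]):
    a=-np.radians(2.5);Rz=Ro.from_rotvec([0,0,a]);h=np.array([*H,p[2]])
    pn=h+Rz.apply(p-h);print(np.round(R.inv().apply(pn-p),5))
    af=Ro.from_rotvec([0,0,10*a]);print('end',(h+af.apply(p-h)).round(4))
E
```

```text
[ 0.0061   0.00103 -0.     ]
end [0.5824 0.1357 0.1961]
[ 0.00609  0.00085 -0.     ]
end [0.5821 0.1341 0.1961]
```

```bash
python3 -m crank '[{"travel":[0.006,0.001,0],"angular":[0,0,2.5],"grip":255},{"travel":[0.006,0.001,0],"angular":[0,0,2.5],"grip":255},{"travel":[0.006,0.001,0],"angular":[0,0,2.5],"grip":255},{"travel":[0,0,0],"angular":[0,0,0],"grip":255},{"travel":[0,0,0],"angular":[0,0,0],"grip":255}]'
python3 - <<'E'
from h import *
print(ctrl.state()['eef_pos'],ctrl.state()['moment'])
c=cal('wrist');im,d=viewer.read_camera('wrist');cv2.imwrite('pics/w17.png',im[:,:,::-1])
E
```

```text
t: 23.25
eef_pos: [0.621, 0.1141, 0.1965]
tcp_rot: [0.001, 0.103, 0.995, 0.0]
contact_force: [2.3, 0.8, -1.1]
finger_gap: 0.0185
[0.62104935 0.11407295 0.19647889] [ 0.07302272 -0.49249235  0.0553926 ]
```

View pics/w17.png

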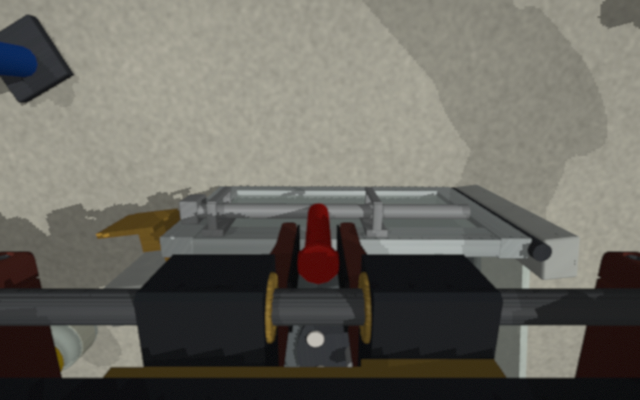

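Gate is opening: its free edge (190,205) is now ahead of the keeper (140,225), and the wrist sees only about 2.3 N of spring force. Continuing to about 25°.

```bash
python3 -m crank '[{"travel":[0.006,0.001,0],"angular":[0,0,2.5],"grip":255},{"travel":[0.006,0.001,0],"angular":[0,0,2.5],"grip":255},{"travel":[0.006,0.001,0],"angular":[0,0,2.5],"grip":255},{"travel":[0.006,0.001,0],"angular":[0,0,2.5],"grip":255},{"travel":[0.006,0.001,0],"angular":[0,0,2.5],"grip":255},{"travel":[0.006,0.001,0],"angular":[0,0,2.5],"grip":255},{"travel":[0.006,0.001,0],"angular":[0,0,2.5],"grip":255},{"travel":[0,0,0],"angular":[0,0,0],"grip":255},{"travel":[0,0,0],"angular":[0,0,0],"grip":255},{"travel":[0,0,0],"angular":[0,0,0],"grip":255},{"travel":[0,0,0],"angular":[0,0,0],"grip":255},{"travel":[0,0,0],"angular":[0,0,0],"grip":255}]'
python3 - <<'E'
from h import *
s=ctrl.state();print(s['eef_pos'],np.round(s['joint_velocities'],4))
for n in('wrist','scene','top'):
    c=cal(n);im,d=viewer.read_camera(n);np.savez(f'pics/f_{n}.npz',im=im,d=d,K=c[0],T=c[1])
    if n=='scene': cv2.imwrite('pics/f_scene.png',cv2.resize(im[160:290,150:450,::-1],None,fx=2.6,fy=2.6,interpolation=cv2.INTER_CUBIC))
    elif n=='top': cv2.imwrite('pics/f_top.png',im[:,:,::-1])
    else: cv2.imwrite('pics/f_wrist.png',im[:,:,::-1])
# gate angle from top/wrist cloud
z=np.load('pics/f_wrist.npz');P=cloud((z['K'],z['T']),z['d']);hsv=cv2.cvtColor(z['im'],cv2.COLOR_RGB2HSV)
k=(P[...,2]>.150)&(P[...,2]<.158)&(hsv[...,1]<40)
k[:170]=0;k[:,:120]=0;p=P[k];print(len(p),p.min(0),p.max(0))
E
```

```text
t: 24.5
eef_pos: [0.5836, 0.1343, 0.1962]
tcp_rot: [0.0, 0.253, 0.967, 0.0]
contact_force: [4.5, -1.0, -1.3]
finger_gap: 0.0186
[0.58360817 0.1343071  0.19620985] [-0.0028  0.0013  0.0007  0.0018 -0.0016  0.0004 -0.0027]
7599 [0.54173612 0.03384398 0.15000361] [0.69932245 0.27701313 0.15797482]
```

View pics/f_wrist.png

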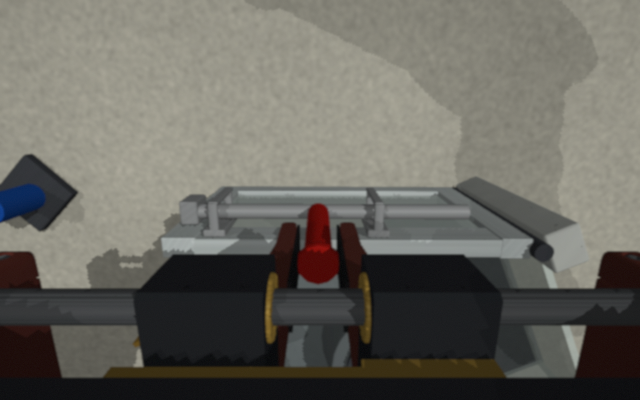

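View pics/f_scene.png

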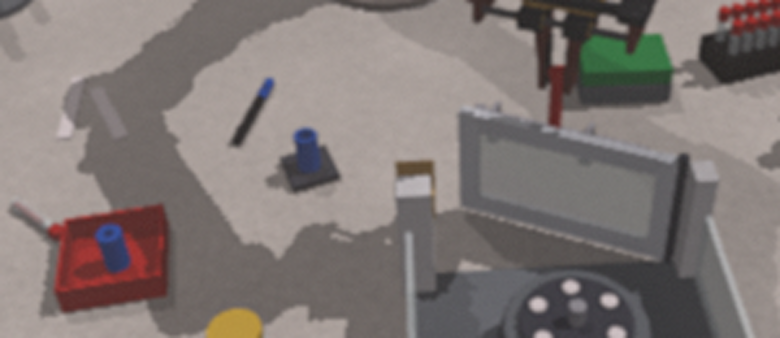

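View pics/f_top.png

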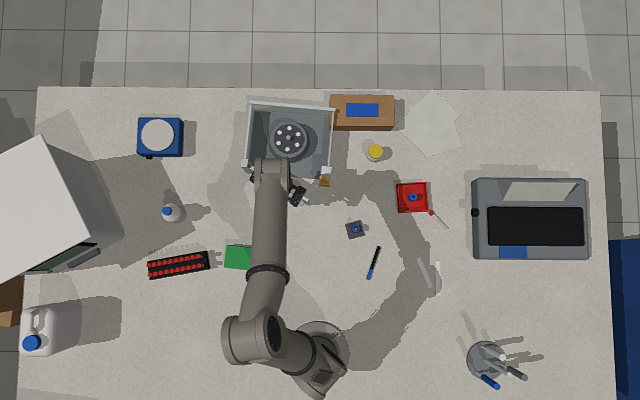

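All views agree: gate ajar with the gripper on the knob, one sleeve on the pin, the other in the tray, bystanders in place. Quick numeric check of the gate angle, pin sleeve and bolt before handing in.

```bash
python3 - <<'E'
from h import *
z=np.load('pics/f_wrist.npz');c=(z['K'],z['T']);P=cloud(c,z['d']);hsv=cv2.cvtColor(z['im'],cv2.COLOR_RGB2HSV)
k=(P[...,2]>.151)&(P[...,2]<.158)&(hsv[...,1]<40);k[:225]=0;k[256:]=0;k[:,:160]=0;k[:,530:]=0
p=P[k][:,:2];v=cv2.fitLine(p.astype(np.float32),cv2.DIST_HUBER,0,.01,.01).ravel();print(len(p),v,'gate angle',abs(np.arctan2(v[0],v[1]))-np.arctan(.076))
ph=hsv
y=np.load('pics/f_top.npz');ct=cal('top');Pt=cloud(ct,y['d']);h=cv2.cvtColor(y['im'],cv2.COLOR_RGB2HSV)
m=(h[...,0]>100)&(h[...,0]<130)&(h[...,1]>120)&(h[...,2]>50)
for nm,b in(('pin',(345,365,220,240)),('tray',(395,432,180,215))):
    s=np.zeros_like(m);s[b[2]:b[3],b[0]:b[1]]=1;q=Pt[m&s];print(nm,len(q),np.percentile(q[:,2],[50,90,98]).round(3),np.median(q[q[:,2]>.045],0).round(3))
s0=np.load('pics/top0.npz');P0=cloud(ct,s0['d'])
for nm,f in(('bottle',(166,210)),('jar',(375,150)),('tubecap',(431,212)),('marker',(369,274))):
    a=cv2.cvtColor(s0['im'],cv2.COLOR_RGB2GRAY)[f[1]-15:f[1]+15,f[0]-15:f[0]+15].astype(np.float32);b=cv2.cvtColor(y['im'],cv2.COLOR_RGB2GRAY)[f[1]-15:f[1]+15,f[0]-15:f[0]+15].astype(np.float32)
    print(nm,cv2.phaseCorrelate(a,b))
st=ctrl.state();print(st['t'],st['eef_pos'],st['finger_gap'])
E
```

```text
5402 [0.4981643  0.86708266 0.6093805  0.1425487 ] gate angle 0.4456262017998741
pin 45 [0.056 0.065 0.069] [ 0.458 -0.135  0.062]
tray 56 [0.051 0.06  0.067] [ 0.577 -0.351  0.054]
bottle ((-0.02288156844289979, 0.07920220212250761), 0.8548113171259563)
jar ((0.04020870515252284, 0.023341011840237513), 0.998518992430634)
tubecap ((-0.031068723189880743, 0.16243146730421287), 0.9997300407621595)
marker ((0.14021399848281568, 0.2426747054702325), 0.835109453731113)
24.65 [0.58341189 0.13444177 0.19613808] 0.018520300851401002
```

Gate angle is 0.446 rad, the pin sleeve's top is at 0.062 m (home), the other sleeve is in the tray, and the bystanders have not moved. Handing in.

```bash
python3 -c "
from station import ctrl
print(ctrl.hand_in())"
```

```text
the job is handed in; nothing more can be done
None
```

The job is done and handed in at about 24.7 s. The hand-in reports no verdict, so the results below come from my own measurements.

- **Sleeves:** The sleeve with the wide bore is released on the gauge pin. Its top measured 62 mm above the bench, which is the fully home height. Its sideways position matches the pin to within about 3 mm, which is the limit of the top camera. The narrow-bore sleeve stands released in the reject tray, about 2 mm from the centre.
- **Bolt:** I lifted it 13 mm by the knob and drew it back about 43 mm. The pictures showed the nose clear of the keeper.
- **Gate:** The gripper is holding the gate still at 0.446 rad (25.5°). The wrist felt about 4.5 N, somewhat more than the 3 N you gave for the spring.
- **Bystanders:** The bottle, jar, marker and tube had not moved between the first and last top views (under 0.3 pixel). The tip box looked in place, but the arm partly hid it in the top view, so I did not measure it.

One thing differed from the plan: the gripper holds the knob by its 20 mm head rather than the 14 mm post, because the flat fingers meet the head first. I re-centred the pads on the head and gripped at 40 N. The opening stayed steady at 18.5 mm, so it did not slip.

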